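Tighten the tray tower's screw eye with the turning pin

ROBOT

A 6-joint arm with a two-finger parallel gripper is mounted at the origin on the work surface. World frame = base frame: x ahead of the robot, y to its left, z up, the work surface at z = 0. Lengths are in mm, angles in degrees, forces in N, time in s.
With the tool pointing down it reaches from about 375 to 750 mm from the base axis. Payload 9 kg.
Tool frame: the origin (TCP) lies between the finger pads; the fingertips stand 19 mm ahead of it and the grasp point (between the pads) is the TCP; x points along the fingers, y is the direction in which the jaws open and shut, and the axes are right-handed (so a half turn about x gives the same grasp; the last joint's range is limited). The gripper opens to 85 mm and grips with 20 to 120 N. Pads are 22 mm wide; open, the fingers measure 114 mm over their backs; the gripper's body (76 mm by 85 mm) begins 54 mm behind the grasp point. The pads swing forward as they close: fully open they stand 13 mm farther back than shut.
Start: joints at [55.594, 5.964, 5.575, 89.605, 0, 77.527], TCP at [224.119, 556.605, 218.931] pointing down, gripper open.
Joint ranges: [-171.21, 171.21], [-48.23, 106.86], [-62.78, 66.21], [-105.2, 120.99], [-86.42, 89.51], [-180, 180]. Speed limits (degrees/s): [127.2, 127.2, 147.25, 180, 180, 180].

INTERFACE

Orientations are given as a 3x3 rotation matrix whose columns are the frame's x, y, z axes.
In Python, from plant import read_state, read_camera, camera_info, hand_in, recognise, regions_of gives the robot as it stands. The module is installed in compiled form; this text tells all that it offers.
- The arm moves only by the tool step_arm, never from a script. Its argument "deltas" is a list of rows, each an object of numbers: "rx", "ry", "rz": the turn, a rotation vector about the tool's x, y, z in degrees; "dx", "dy", "dz": the shift along the tool's x, y, z in m; "jaw": the opening in per cent of the stroke, from 0 (shut) to 100 (fully open). In form: [{"rx": .., "ry": .., "rz": .., "dx": .., "dy": .., "dz": .., "jaw": ..}, ...]. A call has 1 to 20 rows; each row is the pose to reach, as a shift and turn from the pose commanded when the call began, along the tool's axes at that moment; what a row does not reach only later rows make up. A row lasts 1/10 s, in which the tool goes at most 50 mm and 8.59 degrees, less where a joint would pass 70% of its speed; a pose out of reach is approached as far as the arm can. A call with a gripper value outside its range is refused whole. The fingers move at their own pace and stop on an object; "grip_force" is the grip in N (left out, the last holds). Time passes only in rows, so rows that repeat a pose let the fingers close. It gives the time, the measured TCP pose, the force and the opening at its end, in the units of the state.
- read_state(): the state, without advancing time (a new reading comes with each control period).
- read_camera(name): name is "side" or "top" or "wrist"; returns the picture (480x640x3 uint8, red, green, blue); there is no depth.
- camera_info(name): a dict with "fx", "fy", "cx", "cy" (pixels), "R" (3x3) and "t" (3): a world point X has camera coordinates R X + t. Camera axes: x right, y down, z forward; pixel columns grow to the right and rows downward; lengths in mm; the calibration is good to about 2 mm. A picture is of the moment at which its call begins: read the wrist's pose just before it. camera_info takes no time and is no camera call; for the wrist camera it gives the pose at the moment of the call.
- hand_in(): hands the job in, once; it reports no verdict.
Trained networks look in the newest picture that a camera, given by its name, has taken for a name from the list of things; names that differ only in an ending like _2 or _b are one class to them, and where a whole thing is asked for, a point or a joint stands for the part that bears it (a point fixed in the world has none). Each returns a list of dicts, best first, with "conf" (0 to 1); they miss things now and then, are a little off and sometimes report something else, mostly with a low value. They report only what shows in the picture. A call takes as long as a camera call. They do not tell look-alikes from the thing itself.
- recognise(camera, target): "extent" ([left, top, right, bottom] in pixels, round what is visible of it).
- regions_of(camera, target): "pixels" (480x640 bool, what is visible of it) and "extent" ([left, top, right, bottom] in pixels, round what is visible of it).
The state is a dict: "time": time; "joints": joint angles; "qd": joint speeds; "tau": joint torques, N m; "tool_pos": TCP position; "tcp_rot": TCP orientation; "contact_force": force on the tool from outside, world axes, zero at the start; "ft_torque": the same for the moment, N m; "finger_gap": finger opening in mm.
Only numpy, scipy, OpenCV 4.12 (cv2) and the standard library are available. Lean on these libraries where they do the work, as an engineer would, in place of code of your own. Each camera call takes 0.05 s, during which the arm holds its last target.

TASK

The screw eye on top of the two-tier tray tower has worked loose: take the steel turning pin from the cork mat, slide it through the eye's loop and, with the pin alone, turn the eye clockwise (seen from above) until you feel it come firmly home, without forcing it past that. Then draw the pin out and lay it back flat on the cork mat (do not drop it), leaving everything else where it stands.

Things in the scene. Friction and masses are not known exactly. Their poses are not given: they have to be found in the camera images.
- eye (a joint): the steel screw eye on top of the tray tower; value = turn clockwise seen from above (rad); starts between 0.15 and 0.5, comes up against a hard stop (fully home) at 1.50. It turns about the vertical through eye_loop with a steady drag of about 0.12 N m and stays where it is left.
- eye_loop (a point): centre of the eye's loop, about 200 mm above the cart top, on the vertical axis the eye turns about. The loop is a short level steel tube: hole 13 mm across, outside 26 mm, 14 mm long; x runs along the hole (horizontal, turns with the eye), z up. The pin can enter from either end and bites after about 0.3 rad of play either way, to 0.45 as the grip yields.
- pin_handle (a point): centre of the handle of the steel turning pin (100 g): square handle 50 long x 14 x 14 mm, with a round rod 8 mm thick and 75 mm long out of one end on the handle's axis. x points from handle to rod tip (tip 100 mm from this point), z up as it lies; starts lying on the cork mat, this point 7 mm above the mat. Balances 17 mm from this point towards the tip.
- pin: the same pin, origin in the middle of the underside of the handle, axes as above
- mat: square cork mat 170 x 170 x 4 mm, fixed flat on the cart top; origin at the centre of its underside. The pin ends lying on it with its handle's centre within 75 mm of the mat's middle each way.
- tower: two-tier tower of round plastic trays on a steel post, fixed; origin on its axis at the cart top. Upper tray 140 mm across, its rim 95 mm below the loop's centre (drop bottles in it reach to 59 mm below); lower tray 200 mm across. About 0.24 N m on the eye at the stop is firm; over 0.33 N m there, or a jammed pin (over 70 N between pin and eye), harms the thread.
- drops_a_mid (a point): eyedrop bottle, 23 mm across, 52 mm high, standing in the upper tray; its centre. Leave it
- drops_b_mid (a point): the other eyedrop bottle in the upper tray, same size; its centre. Leave it
- mirror: round steel compact mirror, 56 mm across, 12 mm thick, in the lower tray; origin under its centre. Leave it
- vial: glass vial 20 mm across, 45 mm high, in the lower tray; origin under its centre. Leave it
- case: spectacle case 65 x 155 x 44 mm on the cart; origin under its centre. Leave it
- balm_center (a point): lip balm tube standing on a corner of the mat, 18 mm across, 50 mm high; its centre. Leave it
Not all that is in view belongs to the job. What is meant by the pin is not pink, and is the smaller of those in its own colour.

How it is judged:
By the outcome, as a careful person would: the job done as asked, in the order asked, and still so for the second after the job is handed in, with the robot touching nothing.
It also fails if it takes over 72 s, if anything falls off the work surface, if the arm or the gripper's body presses on something with over 40 N, if the wrist force passes 120 N, or if a joint passes its speed limit or range.

## Working session

There is one attempt and no reset: what is moved stays moved. The work goes in short steps, Python scripts to look and compute and a tool call to move; the robot and the scene stay as the last step left them, time stands still between calls to the robot, and variables do not carry over. Pictures are saved under pics/ and viewed, and the job is handed in when it is done.

Besides the shell and the picture viewer there is one more tool, called as name(argument=value, ...), one argument or row to a line, values as JSON. step_arm: Moves the arm, as the interface text tells. Its arguments: {"type":"object","properties":{"deltas":{"type":"array"},"grip_force":{"type":"number"}},"required":["deltas"]}

```bash
mkdir -p pics; cat > h.py <<'E'
import numpy as np,cv2
from plant import *
def save(n,f,crop=None,s=1):
    im=read_camera(n)
    o=im if crop is None else im[crop[1]:crop[3],crop[0]:crop[2]]
    o=cv2.resize(o,None,fx=s,fy=s,interpolation=cv2.INTER_CUBIC)
    cv2.imwrite('pics/'+f,o[:,:,::-1]); return im
def proj(ci,X):
    c=np.array(ci['R'])@np.array(X,float)+np.array(ci['t']).ravel(); return np.array([ci['fx']*c[0]/c[2]+ci['cx'],ci['fy']*c[1]/c[2]+ci['cy']])
def ray(ci,u,v):
    R=np.array(ci['R']);t=np.array(ci['t']).ravel()
    d=R.T@np.array([(u-ci['cx'])/ci['fx'],(v-ci['cy'])/ci['fy'],1]); return -R.T@t,d/np.linalg.norm(d)
def onz(ci,u,v,z):
    o,d=ray(ci,u,v); return o+d*(z-o[2])/d[2]
def tri(obs):
    A=np.zeros((3,3));b=np.zeros(3)
    for ci,u,v in obs:
        o,d=ray(ci,u,v);P=np.eye(3)-np.outer(d,d);A+=P;b+=P@o
    X=np.linalg.solve(A,b); return X,[np.round(proj(ci,X)-[u,v],1) for ci,u,v in obs]
E
python3 - <<'E'
from h import *
s=read_state();print(s['time'],s['tool_pos'],np.round(s['tcp_rot'],3),s['finger_gap'])
for n in ['side','top','wrist']:
    save(n,n+'0.png');ci=camera_info(n);print(n,ci['fx'],np.round(-np.array(ci['R']).T@np.array(ci['t']).ravel()),np.round(ci['R'],2).tolist())
E
```

```text
0.0 [223.88676281 556.28817413 218.12273317] [[-0.001  0.374  0.928]
 [-0.001  0.928 -0.374]
 [-1.    -0.001 -0.   ]] 85.73320883803262
side 600.9516167165684 [ 218. -960.  777.] [[0.98, -0.18, 0.02], [-0.09, -0.56, -0.83], [0.16, 0.81, -0.56]]
top 526.4880354225907 [ 203.   15. 1274.] [[0.01, -1.0, 0.03], [-0.98, -0.01, -0.19], [0.19, -0.03, -0.98]]
wrist 401.6111818524068 [150. 586. 374.] [[0.37, 0.93, -0.0], [0.88, -0.36, 0.31], [0.29, -0.12, -0.95]]
```

View pics/side0.png

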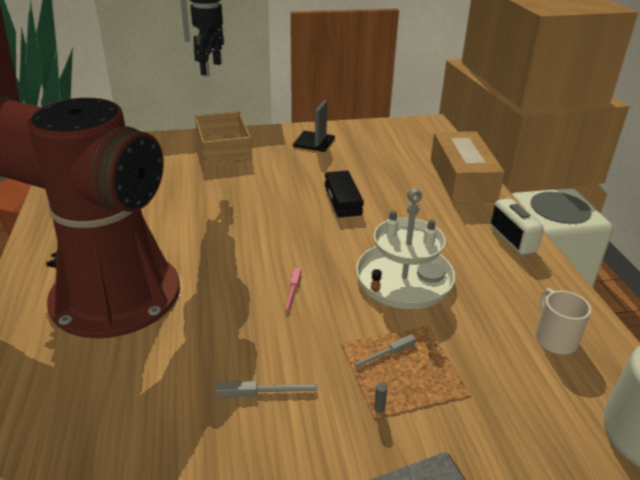

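View pics/top0.png

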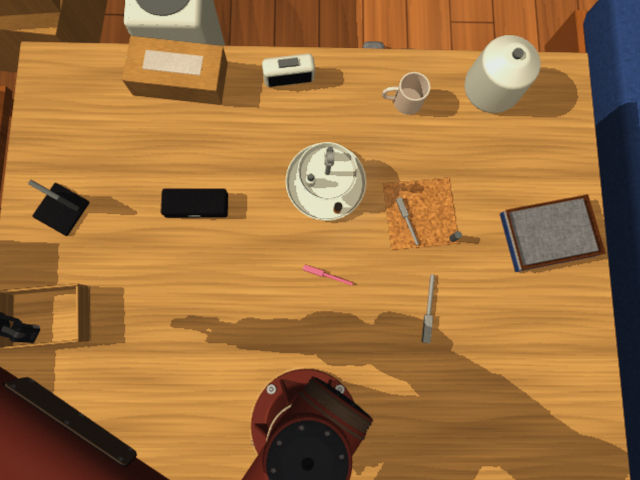

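View pics/wrist0.png

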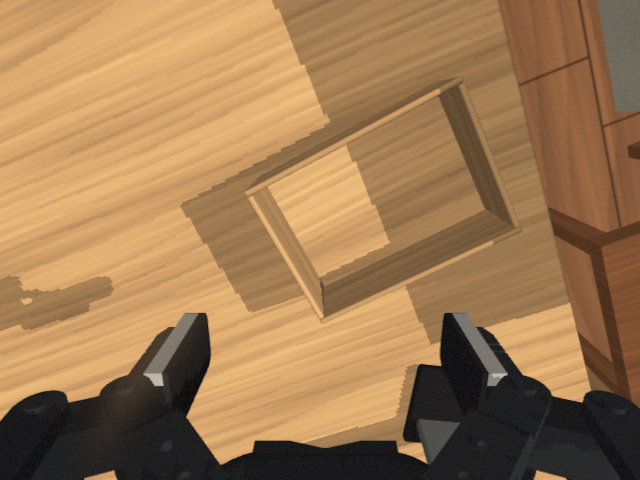

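```bash
python3 - <<'E'
from h import *
a=save('side','s1.png'); b=save('top','t1.png')
cv2.imwrite('pics/c1.png',np.hstack([cv2.resize(a[320:420,330:480],None,fx=2.6,fy=2.6,interpolation=2),cv2.resize(b[170:270,370:520],None,fx=2.6,fy=2.6,interpolation=2)])[:,:,::-1])
cv2.imwrite('pics/c2.png',np.hstack([cv2.resize(a[170:310,340:470],None,fx=3,fy=3,interpolation=2),cv2.resize(b[110:250,270:400],None,fx=3,fy=3,interpolation=2)])[:,:,::-1])
for n in ['side','top']:
  for t in ['pin','eye_loop','mat','tower','drops_a_mid','balm_center','eye']:
    print(n,t,[(round(d['conf'],2),np.round(d['extent']).tolist()) for d in recognise(n,t)][:4])
E
```

```text
side pin [(0.75, [215.0, 381.0, 316.0, 400.0]), (0.66, [287.0, 268.0, 301.0, 309.0]), (0.57, [355.0, 331.0, 414.0, 370.0]), (0.45, [327.0, 170.0, 364.0, 216.0])]
side eye_loop [(0.69, [370.0, 269.0, 381.0, 291.0]), (0.48, [409.0, 188.0, 423.0, 211.0])]
side mat [(0.85, [340.0, 329.0, 470.0, 419.0])]
side tower [(0.8, [359.0, 191.0, 454.0, 309.0])]
side drops_a_mid []
side balm_center [(0.72, [376.0, 383.0, 387.0, 411.0])]
side eye [(0.68, [406.0, 188.0, 418.0, 206.0]), (0.61, [422.0, 220.0, 436.0, 246.0])]
top pin [(0.94, [420.0, 273.0, 433.0, 344.0]), (0.78, [304.0, 263.0, 347.0, 282.0]), (0.69, [399.0, 199.0, 420.0, 242.0])]
top eye_loop [(0.66, [327.0, 150.0, 334.0, 163.0])]
top mat [(0.62, [382.0, 180.0, 459.0, 251.0])]
top tower [(0.58, [282.0, 143.0, 367.0, 220.0])]
top drops_a_mid []
top balm_center []
top eye [(0.53, [327.0, 151.0, 332.0, 161.0])]
```

View pics/c1.png

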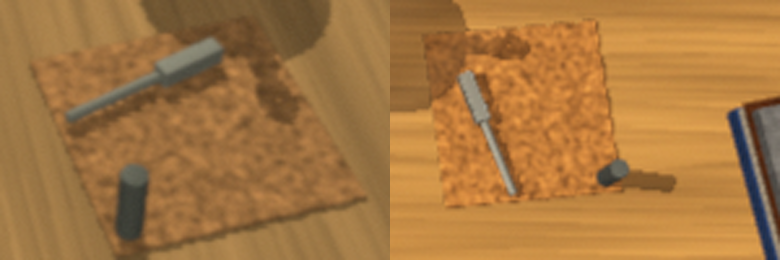

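View pics/c2.png

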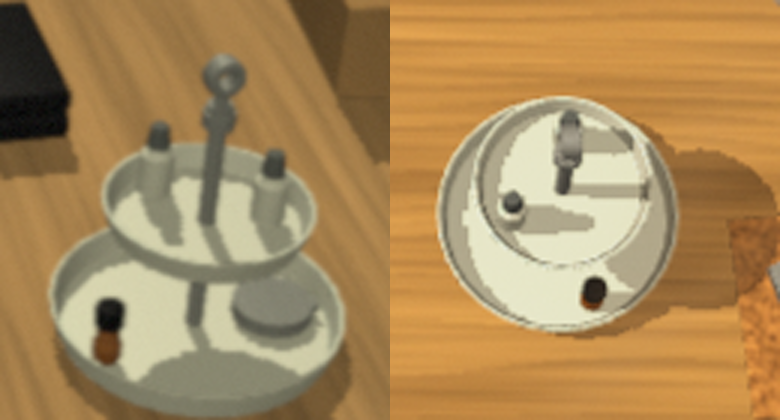

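The grey pins are the one lying on the mat (top 407,220) and the larger one on the table (top 429,310). The third pin, at top (328,274), is pink. The one on the mat is meant: it is grey and the smaller of the two.

```bash
python3 - <<'E'
from h import *
S=camera_info('side');T=camera_info('top')
print('loop',tri([(S,414.7,195),(T,329.3,157.7)]))
print('tip',tri([(S,356.9,365.4),(T,417.7,243.8)]),onz(T,417.7,243.8,11),onz(S,356.9,365.4,11))
print('hend',tri([(S,414.2,338.5),(T,399.2,198.8)]),onz(T,399.2,198.8,14),onz(S,414.2,338.5,14))
# mat corners top
for u,v in [(382+1,180),(383+69,178),(390,249),(459,243)]: print(onz(T,u,v,4).round())
print('bottles', tri([(S,340+160/3,170+125/3),(T,270+124/3,110+197/3)]))
print(tri([(S,340+275/3,170+152/3),(T,270+180/3,110+118/3)]))
print('trunk base',onz(S,340+195/3,170+325/3,5))
E
```

```text
loop (array([575.60884541, -44.18216824, 198.46767953]), [array([-0.6,  0.2]), array([ 0.1, -0.5])])
tip (array([ 422.15374024, -271.39922463,    9.98864901]), [array([ 0., -0.]), array([-0.,  0.])]) [ 422.0019338  -271.17264027   11.        ] [ 421.86026871 -272.3085824    11.        ]
hend (array([ 536.00694686, -228.33121332,   12.61522779]), [array([-0.8,  0.2]), array([ 0.1, -0.6])]) [ 534.21140411 -227.80989997   14.        ] [ 536.91903088 -229.46814747   14.        ]
[ 585. -190.    4.]
[ 593. -365.    4.]
[ 410. -204.    4.]
[ 426. -375.    4.]
bottles (array([551.46562637,  -6.92136803, 140.50643571]), [array([ 0.1, -0. ]), array([-0. ,  0.1])])
(array([615.26329123, -48.91518121, 139.98870418]), [array([-0.4,  0.1]), array([ 0.1, -0.3])])
trunk base [575.14549097 -52.17231265   5.        ]
```

```bash
cat >> h.py <<'E'
def goal(p,th,tilt0=True,s=None):
    """print deltas to TCP p with tool down and jaw yaw th"""
    s=s or read_state();R=np.array(s['tcp_rot']);c,n=np.cos(np.radians(th)),np.sin(np.radians(th))
    G=np.array([[0,c,n],[0,n,-c],[-1,0,0.]])
    from scipy.spatial.transform import Rotation as Ro
    print('d',np.round(R.T@(np.array(p)-s['tool_pos'])/1000,4),'r',np.round(Ro.from_matrix(R.T@G).as_rotvec(degrees=True),2))
E
python3 -c "
from h import *
goal([515,-236,160],111)"
```

```text
d [ 0.0589 -0.6266  0.5659] r [-42.93   0.    -0.  ]
```

step_arm(
  deltas=[
    {"dx":0.058,"dy":-0.627,"dz":0.566,"rx":-43,"jaw":60},
    {"dx":0.058,"dy":-0.627,"dz":0.566,"rx":-43,"jaw":60},
    {"dx":0.058,"dy":-0.627,"dz":0.566,"rx":-43,"jaw":60},
    {"dx":0.058,"dy":-0.627,"dz":0.566,"rx":-43,"jaw":60},
    {"dx":0.058,"dy":-0.627,"dz":0.566,"rx":-43,"jaw":60},
    {"dx":0.058,"dy":-0.627,"dz":0.566,"rx":-43,"jaw":60},
    {"dx":0.058,"dy":-0.627,"dz":0.566,"rx":-43,"jaw":60},
    {"dx":0.058,"dy":-0.627,"dz":0.566,"rx":-43,"jaw":60},
    {"dx":0.058,"dy":-0.627,"dz":0.566,"rx":-43,"jaw":60},
    {"dx":0.058,"dy":-0.627,"dz":0.566,"rx":-43,"jaw":60},
    {"dx":0.058,"dy":-0.627,"dz":0.566,"rx":-43,"jaw":60},
    {"dx":0.058,"dy":-0.627,"dz":0.566,"rx":-43,"jaw":60},
    {"dx":0.058,"dy":-0.627,"dz":0.566,"rx":-43,"jaw":60},
    {"dx":0.058,"dy":-0.627,"dz":0.566,"rx":-43,"jaw":60},
    {"dx":0.058,"dy":-0.627,"dz":0.566,"rx":-43,"jaw":60},
    {"dx":0.058,"dy":-0.627,"dz":0.566,"rx":-43,"jaw":60},
    {"dx":0.058,"dy":-0.627,"dz":0.566,"rx":-43,"jaw":60},
    {"dx":0.058,"dy":-0.627,"dz":0.566,"rx":-43,"jaw":60},
    {"dx":0.058,"dy":-0.627,"dz":0.566,"rx":-43,"jaw":60},
    {"dx":0.058,"dy":-0.627,"dz":0.566,"rx":-43,"jaw":60},
  ],
)

```text
invalid input at $.deltas[0]: expected keys rx, ry, rz, dx, dy, dz, jaw
```

```bash
python3 - <<'E'
from h import *
s=read_state();print(s['time'],s['joints'],s['tool_pos'],np.round(s['tcp_rot'],3),s['finger_gap'],s['contact_force'])
save('wrist','w1.png')
print([(round(d['conf'],2),np.round(d['extent']).tolist()) for d in recognise('wrist','pin')])
E
```

```text
0.95 [ 5.55927680e+01  5.96475978e+00  5.57606905e+00  8.96061135e+01
 -4.55127638e-04  7.75263766e+01] [224.13305829 556.59667191 218.93937081] [[ 0.     0.374  0.928]
 [ 0.     0.928 -0.374]
 [-1.     0.     0.   ]] 85.51548417855575 [-0.10163936 -0.26055475 -0.83821917]
[]
```

View pics/w1.png

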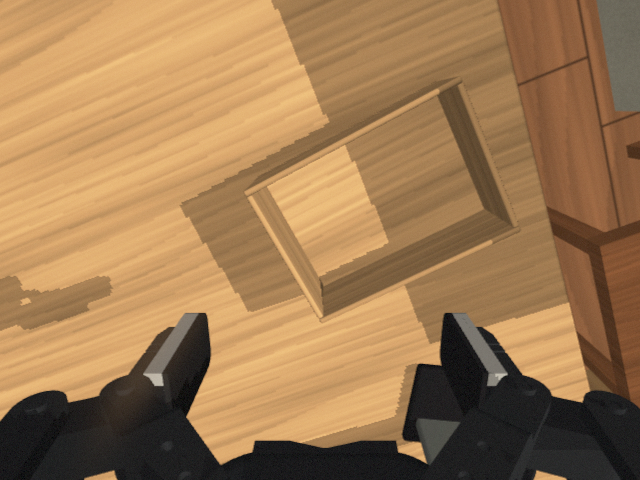

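The call was refused because every key is required, so the arm did not move and the picture still shows the start view. I'll send it again with all keys.

step_arm(
  deltas=[
    {"dx":0.058,"dy":-0.627,"dz":0.566,"rx":-43,"ry":0,"rz":0,"jaw":60},
    {"dx":0.058,"dy":-0.627,"dz":0.566,"rx":-43,"ry":0,"rz":0,"jaw":60},
    {"dx":0.058,"dy":-0.627,"dz":0.566,"rx":-43,"ry":0,"rz":0,"jaw":60},
    {"dx":0.058,"dy":-0.627,"dz":0.566,"rx":-43,"ry":0,"rz":0,"jaw":60},
    {"dx":0.058,"dy":-0.627,"dz":0.566,"rx":-43,"ry":0,"rz":0,"jaw":60},
    {"dx":0.058,"dy":-0.627,"dz":0.566,"rx":-43,"ry":0,"rz":0,"jaw":60},
    {"dx":0.058,"dy":-0.627,"dz":0.566,"rx":-43,"ry":0,"rz":0,"jaw":60},
    {"dx":0.058,"dy":-0.627,"dz":0.566,"rx":-43,"ry":0,"rz":0,"jaw":60},
    {"dx":0.058,"dy":-0.627,"dz":0.566,"rx":-43,"ry":0,"rz":0,"jaw":60},
    {"dx":0.058,"dy":-0.627,"dz":0.566,"rx":-43,"ry":0,"rz":0,"jaw":60},
    {"dx":0.058,"dy":-0.627,"dz":0.566,"rx":-43,"ry":0,"rz":0,"jaw":60},
    {"dx":0.058,"dy":-0.627,"dz":0.566,"rx":-43,"ry":0,"rz":0,"jaw":60},
    {"dx":0.058,"dy":-0.627,"dz":0.566,"rx":-43,"ry":0,"rz":0,"jaw":60},
    {"dx":0.058,"dy":-0.627,"dz":0.566,"rx":-43,"ry":0,"rz":0,"jaw":60},
    {"dx":0.058,"dy":-0.627,"dz":0.566,"rx":-43,"ry":0,"rz":0,"jaw":60},
    {"dx":0.058,"dy":-0.627,"dz":0.566,"rx":-43,"ry":0,"rz":0,"jaw":60},
    {"dx":0.058,"dy":-0.627,"dz":0.566,"rx":-43,"ry":0,"rz":0,"jaw":60},
    {"dx":0.058,"dy":-0.627,"dz":0.566,"rx":-43,"ry":0,"rz":0,"jaw":60},
    {"dx":0.058,"dy":-0.627,"dz":0.566,"rx":-43,"ry":0,"rz":0,"jaw":60},
    {"dx":0.058,"dy":-0.627,"dz":0.566,"rx":-43,"ry":0,"rz":0,"jaw":60},
  ],
)

```text
time: 3.05
tool_pos: [514.7, -236.1, 160.7]
tcp_rot: [[-0.0, -0.359, 0.933], [0.001, 0.933, 0.359], [-1.0, 0.001, -0.0]]
contact_force: [-0.0, 0.0, 0.2]
finger_gap: 51.0
```

```bash
python3 - <<'E'
from h import *
s=read_state();print(s['time'],s['joints'],s['tool_pos'],np.round(s['tcp_rot'],3),s['finger_gap'],s['contact_force'])
save('wrist','w2.png')
print([(round(d['conf'],2),np.round(d['extent']).tolist()) for d in recognise('wrist','pin')])
E
```

```text
3.05 [-3.78857733e+01 -7.45290576e-02 -6.69622734e+00  8.34267297e+01
  1.83725921e-02 -5.89287184e+01] [ 514.7072681  -236.14587686  160.71704439] [[-0.    -0.359  0.933]
 [ 0.001  0.933  0.359]
 [-1.     0.001 -0.   ]] 51.00416417840122 [-0.04450262  0.04591163  0.19480871]
[(0.63, [318.0, 74.0, 337.0, 245.0]), (0.62, [590.0, 22.0, 638.0, 81.0])]
```

View pics/w2.png

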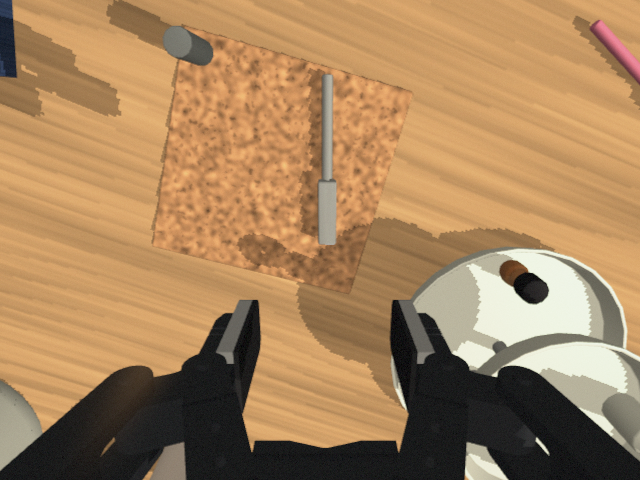

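```bash
python3 - <<'E'
from h import *
W=camera_info('wrist')
e=onz(W,327,243.5,18);f=onz(W,327.5,181,18);t=onz(W,328,75,13)
print(e,f,t,np.linalg.norm(e-f),np.linalg.norm(e-t))
d=t-(e+f)/2;print('yaw',np.degrees(np.arctan2(d[1],d[0])),'center',(e+f)/2)
for u,v in [(182,27),(411,93),(153,244),(350,293)]:print(onz(W,u,v,4))
print('balm',onz(W,180,43,54),onz(W,205,55,4))
h=(e+f)/2
goal([h[0],h[1],60],np.degrees(np.arctan2(d[1],d[0]))-90)
E
```

```text
[ 536.85116527 -225.9364908    18.        ] [ 490.53996469 -243.47155768   18.        ] [ 421.32005485 -269.90677255   13.        ] 49.51975232235345 123.71670522956478
yaw -159.1390004004662 center [ 513.69556498 -234.70402424   18.        ]
[ 428.3805759  -376.71583239    4.        ]
[ 410.29016844 -208.83704371    4.        ]
[ 593.41975753 -357.89535081    4.        ]
[ 576.19217755 -189.4482443     4.        ]
balm [ 439.12069761 -357.68935536   54.        ] [ 439.94303643 -356.79638467    4.        ]
d [ 0.1012  0.0011 -0.0009] r [ 0.26  0.01 -0.  ]
```

The wrist view agrees with the side and top cameras. Handle end is at (327,244), handle front at (328,181), rod tip at (328,75), and the balm tube stands at the far corner (180,43). Next I descend and grip.

step_arm(
  deltas=[
    {"dx":0.05,"dy":0.001,"dz":-0.001,"rx":0.3,"ry":0,"rz":0,"jaw":40},
    {"dx":0.09,"dy":0.001,"dz":-0.001,"rx":0.3,"ry":0,"rz":0,"jaw":40},
    {"dx":0.115,"dy":0.001,"dz":-0.001,"rx":0.3,"ry":0,"rz":0,"jaw":40},
    {"dx":0.128,"dy":0.001,"dz":-0.001,"rx":0.3,"ry":0,"rz":0,"jaw":40},
    {"dx":0.135,"dy":0.001,"dz":-0.001,"rx":0.3,"ry":0,"rz":0,"jaw":40},
    {"dx":0.135,"dy":0.001,"dz":-0.001,"rx":0.3,"ry":0,"rz":0,"jaw":40},
    {"dx":0.135,"dy":0.001,"dz":-0.001,"rx":0.3,"ry":0,"rz":0,"jaw":40},
  ],
)

```text
time: 3.85
tool_pos: [514.6, -236.3, 27.5]
tcp_rot: [[0.002, -0.355, 0.935], [-0.001, 0.935, 0.355], [-1.0, -0.002, 0.001]]
contact_force: [0.1, -0.8, 0.4]
finger_gap: 34.1
```

```bash
python3 - <<'E'
from h import *
save('wrist','w3.png')
s=read_state();print(s['tool_pos'],s['contact_force'],s['ft_torque'])
E
```

```text
[ 514.66018217 -236.45737676   27.63065143] [ 0.71104338 -0.48888403 -0.79453076] [ 0.03201821  0.02729358 -0.01668711]
```

View pics/w3.png

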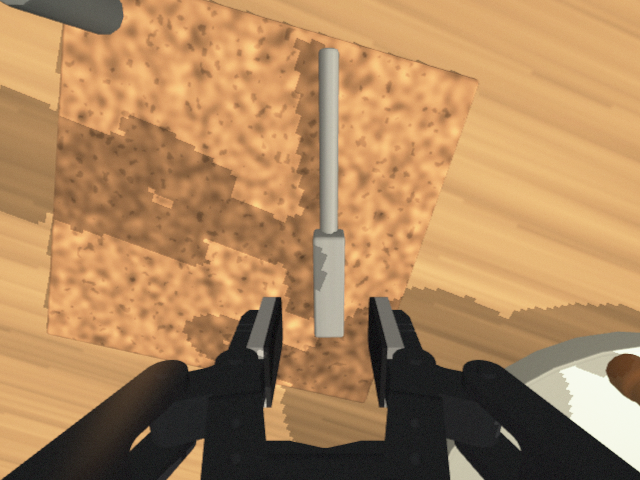

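```bash
python3 - <<'E'
from h import *
s=read_state();W=camera_info('wrist');p=np.array(s['tool_pos']);R=np.array(s['tcp_rot'])
for x in (0,19):
  for z in (-11,0,11): print(x,z,proj(W,p+R@[x,17,z]).round())
e=onz(W,329,337,18);f=onz(W,329,236,18);print(e,f,(e+f)/2,p, R.T@((e+f)/2-p))
E
```

```text
0 -11 [367. 276.]
0 0 [366. 300.]
0 11 [365. 322.]
19 -11 [363. 260.]
19 0 [362. 281.]
19 11 [361. 302.]
[ 537.02968254 -226.59193443   18.        ] [ 490.20224103 -244.48986664   18.        ] [ 513.61596179 -235.54090054   18.        ] [ 514.66018217 -236.45737676   27.63065143] [ 9.62712514  1.24753072 -0.66475583]
```

step_arm(
  deltas=[
    {"dx":0.002,"dy":0.001,"dz":0,"rx":0,"ry":0,"rz":0,"jaw":40},
    {"dx":0.002,"dy":0.001,"dz":0,"rx":0,"ry":0,"rz":0,"jaw":10},
    {"dx":0.002,"dy":0.001,"dz":0,"rx":0,"ry":0,"rz":0,"jaw":0},
    {"dx":0.002,"dy":0.001,"dz":0,"rx":0,"ry":0,"rz":0,"jaw":0},
    {"dx":0.002,"dy":0.001,"dz":0,"rx":0,"ry":0,"rz":0,"jaw":0},
    {"dx":0.002,"dy":0.001,"dz":0,"rx":0,"ry":0,"rz":0,"jaw":0},
  ],
  grip_force=80,
)

```text
time: 4.5
tool_pos: [513.3, -234.9, 23.9]
tcp_rot: [[0.0, -0.355, 0.935], [0.0, 0.935, 0.355], [-1.0, 0.0, 0.0]]
contact_force: [0.2, -0.5, 0.3]
finger_gap: 0.5
```

```bash
python3 - <<'E'
from h import *
save('wrist','w4.png')
s=read_state();print(s['tool_pos'],s['finger_gap'],s['contact_force'],s['ft_torque'])
E
```

```text
[ 513.31067379 -234.92104111   23.88658389] 0.09276404503655808 [ 0.22410486 -0.34186912  0.40046015] [ 0.00116715 -0.00683197  0.00665372]
```

View pics/w4.png

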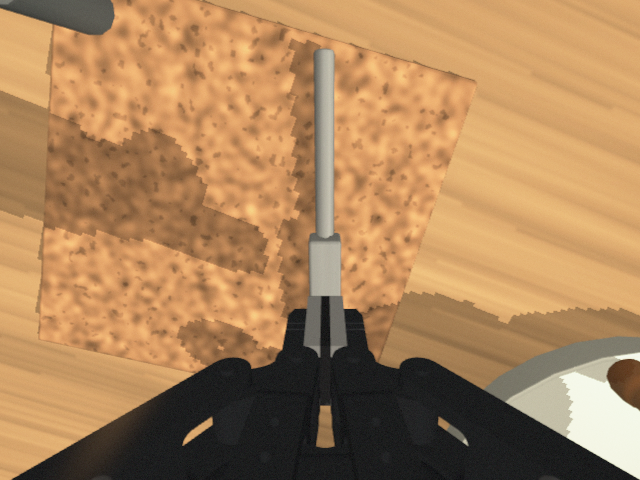

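```bash
python3 - <<'E'
from h import *
save('side','s5.png',(320,230,520,400),4)
s=read_state();S=camera_info('side');p=np.array(s['tool_pos'])
for q in (p,p-[0,0,19]): print((proj(S,q)-[320,230])*4)
E
```

```text
[331.75991657 432.71964557]
[327.65049317 463.60632013]
```

View pics/s5.png

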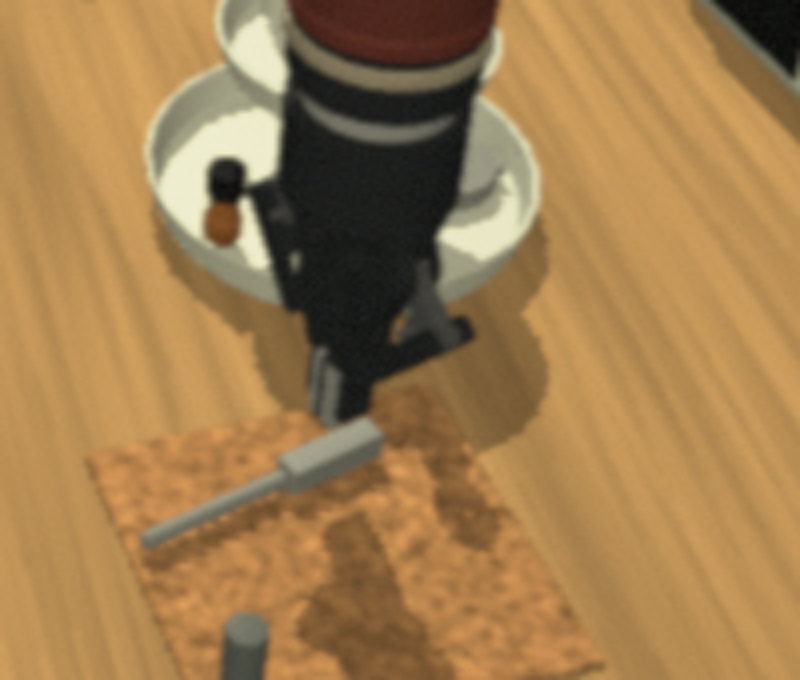

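The side view shows the shut fingertips at crop (330,420), about 8 mm above the reported TCP. The fingers are therefore roughly 28 mm shorter than stated, and they closed above the handle without touching it. I'll reopen and go lower carefully.

step_arm(
  deltas=[
    {"dx":0,"dy":0,"dz":0,"rx":0,"ry":0,"rz":0,"jaw":30},
    {"dx":0,"dy":0,"dz":0,"rx":0,"ry":0,"rz":0,"jaw":30},
    {"dx":0,"dy":0,"dz":0,"rx":0,"ry":0,"rz":0,"jaw":30},
    {"dx":0,"dy":0,"dz":0,"rx":0,"ry":0,"rz":0,"jaw":30},
    {"dx":0.008,"dy":0,"dz":0,"rx":0,"ry":0,"rz":0,"jaw":30},
    {"dx":0.016,"dy":0,"dz":0,"rx":0,"ry":0,"rz":0,"jaw":30},
    {"dx":0.022,"dy":0,"dz":0,"rx":0,"ry":0,"rz":0,"jaw":30},
    {"dx":0.022,"dy":0,"dz":0,"rx":0,"ry":0,"rz":0,"jaw":30},
    {"dx":0.022,"dy":0,"dz":0,"rx":0,"ry":0,"rz":0,"jaw":30},
  ],
)

```text
time: 5.5
tool_pos: [513.1, -234.7, 1.5]
tcp_rot: [[-0.0, -0.355, 0.935], [0.0, 0.935, 0.355], [-1.0, 0.001, -0.0]]
contact_force: [0.9, -0.3, 0.6]
finger_gap: 25.7
```

```bash
python3 - <<'E'
from h import *
a=save('side','s6a.png');b=save('wrist','w6a.png')
cv2.imwrite('pics/c6.png',np.hstack([cv2.resize(a[280:400,340:460],(480,480)),cv2.resize(b[200:460,200:460],(480,480))])[:,:,::-1])
s=read_state();print(s['tool_pos'],s['finger_gap'],s['contact_force'],s['ft_torque'])
E
```

```text
[ 513.47845342 -235.01940286    2.11580176] 25.71594809996422 [-0.31106957 -0.54279199 -0.20825601] [-0.00024953 -0.00308501  0.00416468]
```

View pics/c6.png

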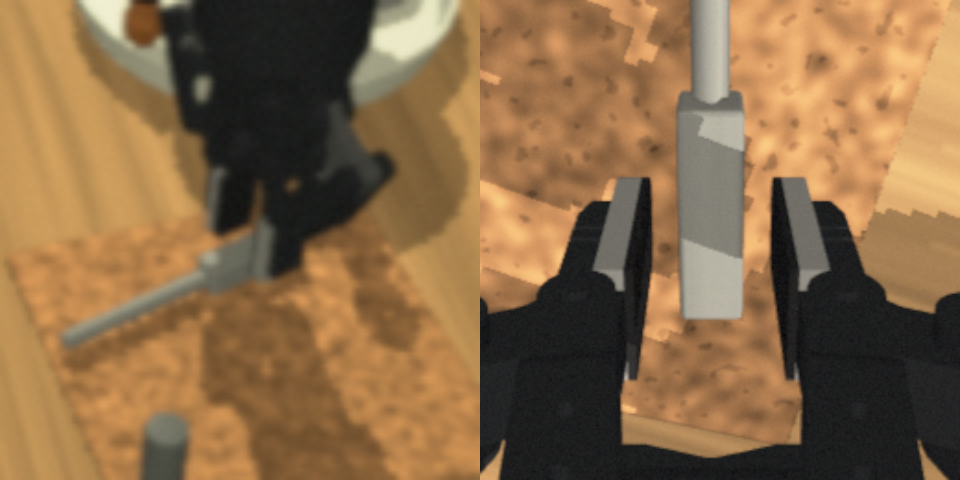

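step_arm(
  deltas=[
    {"dx":0.004,"dy":0,"dz":-0.001,"rx":0,"ry":0,"rz":0,"jaw":30},
    {"dx":0.008,"dy":0,"dz":-0.001,"rx":0,"ry":0,"rz":0,"jaw":30},
    {"dx":0.008,"dy":0,"dz":-0.001,"rx":0,"ry":0,"rz":0,"jaw":30},
    {"dx":0.008,"dy":0,"dz":-0.001,"rx":0,"ry":0,"rz":0,"jaw":20},
    {"dx":0.008,"dy":0,"dz":-0.001,"rx":0,"ry":0,"rz":0,"jaw":0},
    {"dx":0.008,"dy":0,"dz":-0.001,"rx":0,"ry":0,"rz":0,"jaw":0},
    {"dx":0.008,"dy":0,"dz":-0.001,"rx":0,"ry":0,"rz":0,"jaw":0},
    {"dx":0.008,"dy":0,"dz":-0.001,"rx":0,"ry":0,"rz":0,"jaw":0},
    {"dx":0.008,"dy":0,"dz":-0.001,"rx":0,"ry":0,"rz":0,"jaw":0},
  ],
  grip_force=80,
)

```text
time: 6.5
tool_pos: [512.5, -235.4, -5.9]
tcp_rot: [[0.0, -0.355, 0.935], [-0.0, 0.935, 0.355], [-1.0, -0.0, 0.0]]
contact_force: [-0.1, 0.5, 1.8]
finger_gap: 11.4
```

```bash
python3 - <<'E'
from h import *
a=save('side','s7a.png');b=save('wrist','w7a.png')
cv2.imwrite('pics/c7.png',np.hstack([cv2.resize(a[280:400,340:460],(480,480)),cv2.resize(b[200:460,200:460],(480,480))])[:,:,::-1])
s=read_state();print(s['tool_pos'],s['finger_gap'],s['contact_force'],s['ft_torque'])
E
```

```text
[ 512.54291911 -235.37079929   -5.88137862] 11.59778470158029 [-0.40134931  0.61722358  4.23767057] [ 0.02784139  0.06241813 -0.00657767]
```

View pics/c7.png

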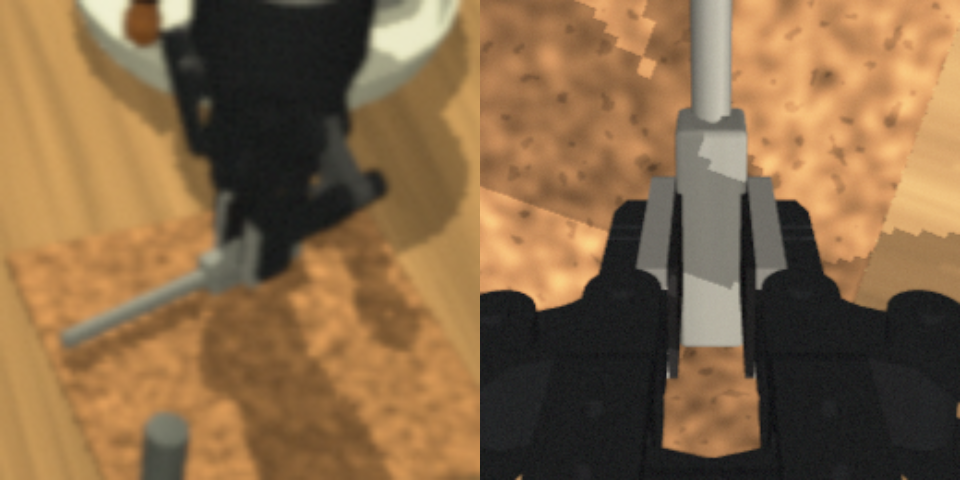

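step_arm(
  deltas=[
    {"dx":-0.002,"dy":0,"dz":0,"rx":0,"ry":0,"rz":0,"jaw":0},
    {"dx":-0.005,"dy":0,"dz":0,"rx":0,"ry":0,"rz":0,"jaw":0},
    {"dx":-0.01,"dy":0,"dz":0,"rx":0,"ry":0,"rz":0,"jaw":0},
    {"dx":-0.015,"dy":0,"dz":0,"rx":0,"ry":0,"rz":0,"jaw":0},
    {"dx":-0.015,"dy":0,"dz":0,"rx":0,"ry":0,"rz":0,"jaw":0},
  ],
)

```text
time: 7.1
tool_pos: [512.9, -235.7, 9.9]
tcp_rot: [[0.001, -0.355, 0.935], [-0.001, 0.935, 0.355], [-1.0, -0.001, 0.001]]
contact_force: [0.0, -0.3, 0.1]
finger_gap: 11.6
```

```bash
python3 - <<'E'
from h import *
a=save('side','s8a.png');b=save('wrist','w8a.png')
cv2.imwrite('pics/c8.png',np.hstack([cv2.resize(a[280:400,340:460],(480,480),interpolation=2),cv2.resize(b[20:460,100:540],(480,480))])[:,:,::-1])
s=read_state();print(s['tool_pos'],s['finger_gap'],s['contact_force'],s['ft_torque'])
E
```

```text
[ 512.54591098 -235.36353566    9.12643656] 11.387574573633742 [ 0.52256835  1.0502571  -1.93832083] [-0.0520235   0.00623372  0.0009417 ]
```

View pics/c8.png

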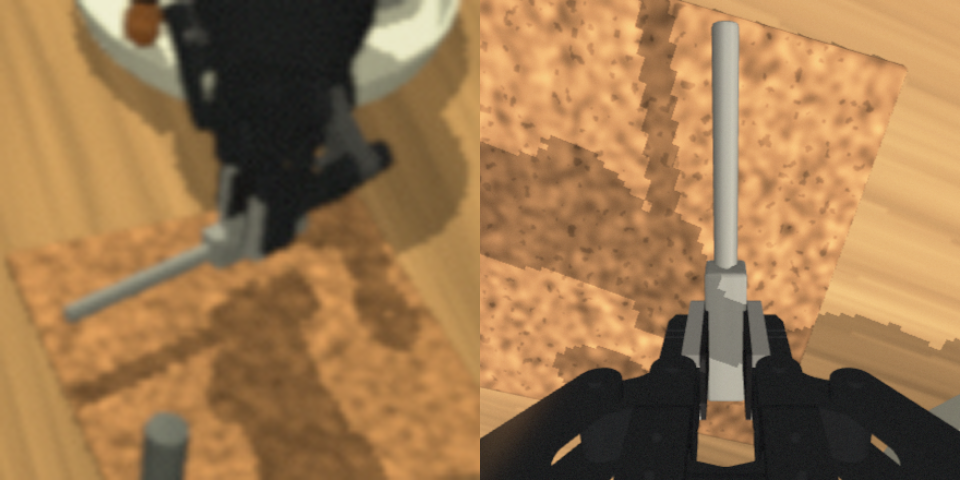

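```bash
python3 - <<'E'
from h import *
s=read_state();W=camera_info('wrist');S=camera_info('side');p=np.array(s['tool_pos']);R=np.array(s['tcp_rot'])
for x in (-14,-17,-20):
  print(x,proj(W,p+R@[x,0,-99]).round(1),proj(S,p+R@[x,0,-99]).round(1),'front',proj(W,p+R@[x-7,0,-24]).round(1))
E
```

```text
-14 [326.5  41. ] [355.9 359.7] front [326.5 266.7]
-17 [326.6  39.6] [356.  358.5] front [326.5 269.9]
-20 [326.6  38.1] [356.1 357.2] front [326.5 273.3]
```

step_arm(
  deltas=[
    {"dx":-0.05,"dy":0,"dz":0,"rx":0,"ry":0,"rz":0,"jaw":0},
    {"dx":-0.1,"dy":0,"dz":0,"rx":0,"ry":0,"rz":0,"jaw":0},
    {"dx":-0.15,"dy":0,"dz":0,"rx":0,"ry":0,"rz":0,"jaw":0},
    {"dx":-0.2,"dy":0,"dz":0,"rx":0,"ry":0,"rz":0,"jaw":0},
    {"dx":-0.245,"dy":0,"dz":0,"rx":0,"ry":0,"rz":0,"jaw":0},
    {"dx":-0.245,"dy":0.24,"dz":0.186,"rx":-69,"ry":0,"rz":0,"jaw":0},
    {"dx":-0.245,"dy":0.24,"dz":0.186,"rx":-69,"ry":0,"rz":0,"jaw":0},
    {"dx":-0.245,"dy":0.24,"dz":0.186,"rx":-69,"ry":0,"rz":0,"jaw":0},
    {"dx":-0.245,"dy":0.24,"dz":0.186,"rx":-69,"ry":0,"rz":0,"jaw":0},
    {"dx":-0.245,"dy":0.24,"dz":0.186,"rx":-69,"ry":0,"rz":0,"jaw":0},
    {"dx":-0.245,"dy":0.24,"dz":0.186,"rx":-69,"ry":0,"rz":0,"jaw":0},
    {"dx":-0.245,"dy":0.24,"dz":0.186,"rx":-69,"ry":0,"rz":0,"jaw":0},
    {"dx":-0.245,"dy":0.24,"dz":0.186,"rx":-69,"ry":0,"rz":0,"jaw":0},
    {"dx":-0.245,"dy":0.24,"dz":0.186,"rx":-69,"ry":0,"rz":0,"jaw":0},
    {"dx":-0.245,"dy":0.24,"dz":0.186,"rx":-69,"ry":0,"rz":0,"jaw":0},
    {"dx":-0.245,"dy":0.24,"dz":0.186,"rx":-69,"ry":0,"rz":0,"jaw":0},
    {"dx":-0.245,"dy":0.24,"dz":0.186,"rx":-69,"ry":0,"rz":0,"jaw":0},
    {"dx":-0.245,"dy":0.24,"dz":0.186,"rx":-69,"ry":0,"rz":0,"jaw":0},
  ],
)

```text
time: 9.0
tool_pos: [601.2, 54.8, 254.0]
tcp_rot: [[0.0, -1.0, 0.006], [0.0, 0.006, 1.0], [-1.0, -0.0, 0.0]]
contact_force: [-0.6, 1.1, -0.8]
finger_gap: 11.4
```

```bash
python3 - <<'E'
from h import *
s=read_state();print(s['time'],s['joints'],s['tool_pos'],np.round(s['tcp_rot'],3),s['finger_gap'],s['contact_force'])
save('wrist','w9.png')
E
```

```text
9.0 [-7.19551118e+00  7.26609532e+00  1.06245832e+01  9.33511418e+01
  6.41784377e-03 -9.68625574e+01] [601.18296694  54.76518779 253.96493937] [[ 0.    -1.     0.006]
 [ 0.     0.006  1.   ]
 [-1.    -0.     0.   ]] 11.397449207888952 [-0.58320797  1.0961153  -0.83585948]
```

View pics/w9.png

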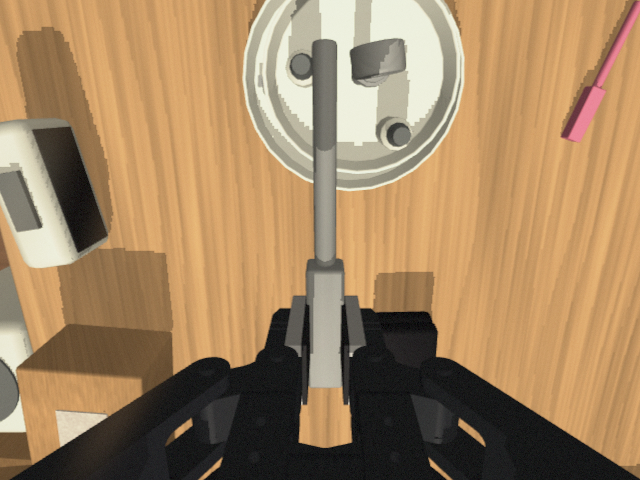

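```bash
python3 - <<'E'
from h import *
im=save('wrist','w10.png',(290,0,450,110),5)
W=camera_info('wrist'); print(proj(W,[576,-45,199]),proj(W,[576+10,-45,199]),proj(W,[576,-45+10,199]))
E
```

```text
[377.52393768  62.52374541] [356.81741328  62.65870372] [376.81431824  84.64360604]
```

View pics/w10.png

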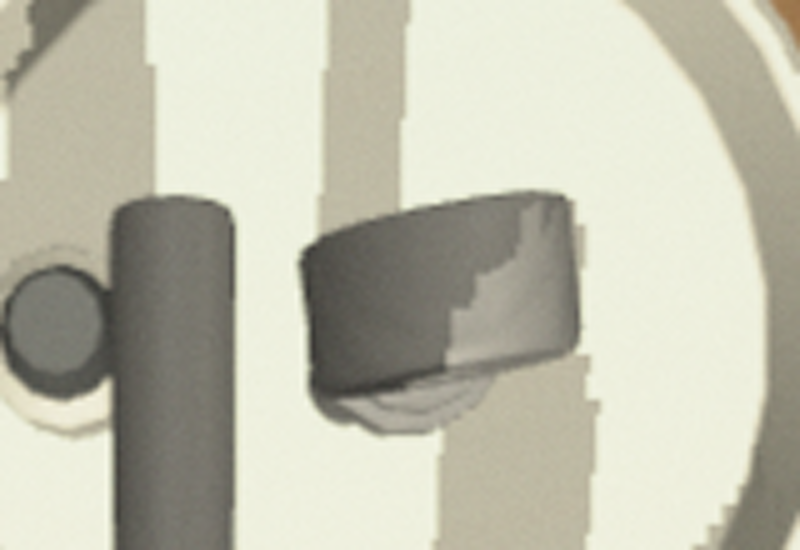

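```bash
cat > fit.py <<'E'
from h import *
from scipy.optimize import minimize
def cyl(x,y,z,ph):
    a=np.linspace(0,2*np.pi,72,endpoint=False);ax=np.array([np.cos(ph),np.sin(ph),0]);n=np.array([-np.sin(ph),np.cos(ph),0])
    return np.concatenate([np.array([x,y,z])+s*7*ax+13*(np.cos(a)[:,None]*n+np.sin(a)[:,None]*[0,0,1]) for s in(-1,1)])
def fitloop(poly,off,sc,W,x0,side=None,S=None,zfix=None):
    obs=np.zeros((600,900),np.uint8);cv2.fillPoly(obs,[np.array(poly,np.int32)],1)
    def mask(v):
        P=np.array([(proj(W,q)-off)*sc for q in cyl(*v)]);m=np.zeros_like(obs);cv2.fillConvexPoly(m,cv2.convexHull(P.astype(np.float32)).astype(np.int32),1);return m
    def f(v):
        v=np.array([v[0],v[1],v[2],v[3]/20]);m=mask(v);c=1-(m&obs).sum()/max((m|obs).sum(),1)
        if side is not None:c+=0.002*np.sum((proj(S,v[:3])-side)**2)
        if zfix is not None:c+=0.001*(v[2]-zfix)**2
        return c
    best=None
    for k in range(3):
        r=minimize(f,[x0[0],x0[1],x0[2],(x0[3]+(k-1)*.15)*20],method='Nelder-Mead',options=dict(initial_simplex=np.array([x0[:3]+[x0[3]*20]]*5)+np.vstack([np.zeros(4),np.eye(4)*4])))
        if best is None or r.fun<best.fun:best=r
    v=best.x.copy();v[3]=np.degrees(v[3]/20);return v,best.fun
E
python3 - <<'E'
from fit import *
W=camera_info('wrist');S=camera_info('side')
poly=[(303,255),(325,238),(440,205),(530,191),(565,195),(573,205),(580,340),(570,354),(500,367),(420,382),(345,397),(325,398),(314,388)]
for ph in (1.4,1.75): print(fitloop(poly,[290,0],5,W,[576,-45,199,ph],[414.8,195.3],S))
print(fitloop(poly,[290,0],5,W,[576,-45,199,1.6],[414.8,195.3],S,200))
E
```

```text
(array([575.36365788, -46.04871778, 197.24681401,  99.61726007]), np.float64(0.06426896272024245))
(array([575.12977102, -46.37977136, 195.32154893, 100.98585146]), np.float64(0.06260928772733809))
(array([575.57918659, -45.96969614, 197.90647611, 100.50877483]), np.float64(0.07206644566994581))
```

step_arm(
  deltas=[
    {"dx":0,"dy":0.046,"dz":0.016,"rx":-10.3,"ry":0,"rz":0,"jaw":0},
    {"dx":0,"dy":0.046,"dz":0.016,"rx":-10.3,"ry":0,"rz":0,"jaw":0},
    {"dx":0.035,"dy":0.046,"dz":0.016,"rx":-10.3,"ry":0,"rz":0,"jaw":0},
    {"dx":0.06,"dy":0.046,"dz":0.016,"rx":-10.3,"ry":0,"rz":0,"jaw":0},
    {"dx":0.073,"dy":0.046,"dz":0.016,"rx":-10.3,"ry":0,"rz":0,"jaw":0},
    {"dx":0.073,"dy":0.046,"dz":0.016,"rx":-10.3,"ry":0,"rz":0,"jaw":0},
    {"dx":0.073,"dy":0.046,"dz":0.016,"rx":-10.3,"ry":0,"rz":0,"jaw":0},
    {"dx":0.073,"dy":0.046,"dz":0.016,"rx":-10.3,"ry":0,"rz":0,"jaw":0},
    {"dx":0.073,"dy":0.046,"dz":0.016,"rx":-10.3,"ry":0,"rz":0,"jaw":0},
  ],
)

```text
time: 10.0
tool_pos: [556.0, 71.2, 182.3]
tcp_rot: [[0.002, -0.985, -0.175], [-0.0, -0.175, 0.985], [-1.0, -0.002, -0.0]]
contact_force: [0.3, -0.5, -2.0]
finger_gap: 11.3
```

```bash
python3 - <<'E'
from h import *
s=read_state();print(s['time'],s['tool_pos'],np.round(s['tcp_rot'],3),s['finger_gap'],s['contact_force'])
b=save('wrist','w11.png');a=save('side','s11.png')
cv2.imwrite('pics/c11.png',np.hstack([cv2.resize(a[150:250,360:460],(400,400),interpolation=2),cv2.resize(b[0:120,260:380],(400,400),interpolation=2)])[:,:,::-1])
E
```

```text
10.0 [556.02879786  71.17609455 182.30838112] [[ 0.002 -0.985 -0.175]
 [-0.    -0.175  0.985]
 [-1.    -0.002 -0.   ]] 11.330582465096949 [ 0.31194482 -0.50272292 -1.96336566]
```

View pics/c11.png

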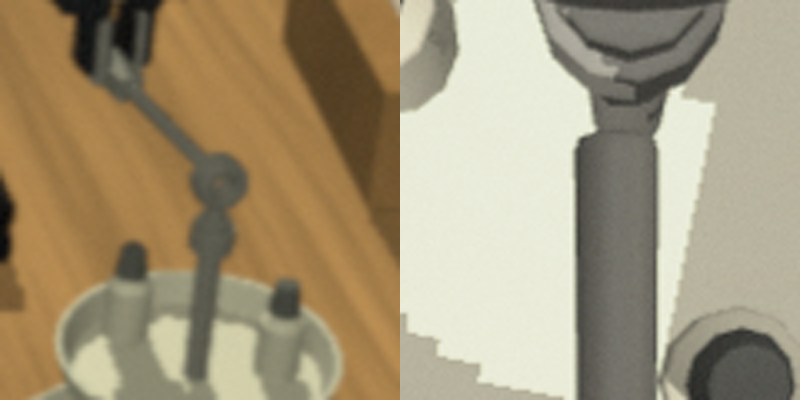

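step_arm(
  deltas=[
    {"dx":0,"dy":0.002,"dz":0,"rx":0,"ry":0,"rz":0,"jaw":0},
    {"dx":0,"dy":0.002,"dz":0,"rx":0,"ry":0,"rz":0,"jaw":0},
    {"dx":0,"dy":0.002,"dz":-0.004,"rx":0,"ry":0,"rz":0,"jaw":0},
    {"dx":0,"dy":0.002,"dz":-0.009,"rx":0,"ry":0,"rz":0,"jaw":0},
    {"dx":0,"dy":0.002,"dz":-0.009,"rx":0,"ry":0,"rz":0,"jaw":0},
    {"dx":0,"dy":0.002,"dz":-0.009,"rx":0,"ry":0,"rz":0,"jaw":0},
  ],
)

```text
time: 10.7
tool_pos: [554.9, 61.8, 180.9]
tcp_rot: [[-0.0, -0.985, -0.174], [0.0, -0.174, 0.985], [-1.0, 0.0, 0.0]]
contact_force: [-0.4, 1.2, -0.8]
finger_gap: 11.7
```

```bash
python3 - <<'E'
from h import *
s=read_state();print(s['time'],s['tool_pos'],s['finger_gap'],s['contact_force'],s['ft_torque'])
b=save('wrist','w12.png');a=save('side','s12.png')
cv2.imwrite('pics/c12.png',np.hstack([cv2.resize(a[150:250,360:460],(400,400),interpolation=2),cv2.resize(b[0:120,260:380],(400,400),interpolation=2)])[:,:,::-1])
E
```

```text
10.7 [554.88146141  61.82418769 180.86203692] 11.680222600304573 [-0.37762139  1.20480129 -0.82647572] [-0.01189331 -0.00741149 -0.00112559]
```

View pics/c12.png

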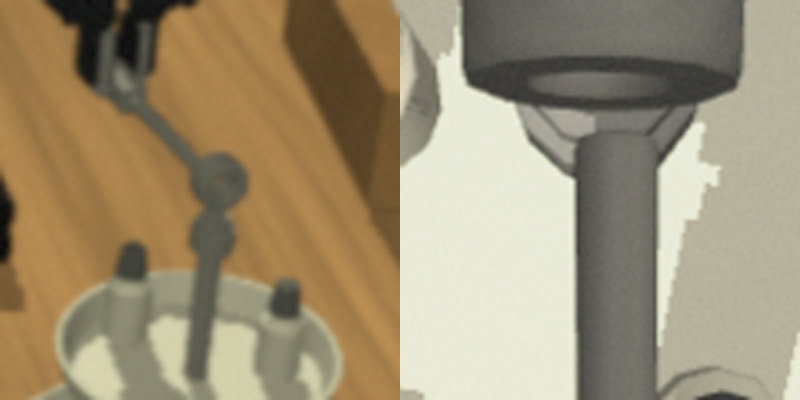

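```bash
python3 - <<'E'
from h import *
s=read_state();W=camera_info('wrist');S=camera_info('side');p=np.array(s['tool_pos']);R=np.array(s['tcp_rot'])
for q in ([-17,0,-99],[-17,0,-24]):
  X=p+R@q;print(X.round(1),((proj(W,X)-[260,0])*3.333+[400,0]).round(),((proj(S,X)-[360,150])*4).round())
for z in (195,200,205,212):
  X=[575.5,-46,z];print(X,((proj(W,X)-[260,0])*3.333+[400,0]).round(),((proj(S,X)-[360,150])*4).round())
a=cv2.imread('pics/s12.png');cv2.imwrite('pics/c13.png',cv2.resize(a[165:235,375:445],(770,770),interpolation=cv2.INTER_CUBIC)[:600])
E
```

```text
[572.2 -35.4 197.9] [622. 143.] [204. 173.]
[559.1  38.4 197.9] [622. 883.] [133.  99.]
[575.5, -46, 195] [607.  18.] [217. 189.]
[575.5, -46, 200] [606.   5.] [218. 180.]
[575.5, -46, 205] [606.  -9.] [219. 171.]
[575.5, -46, 212] [605. -32.] [221. 158.]
```

View pics/c13.png

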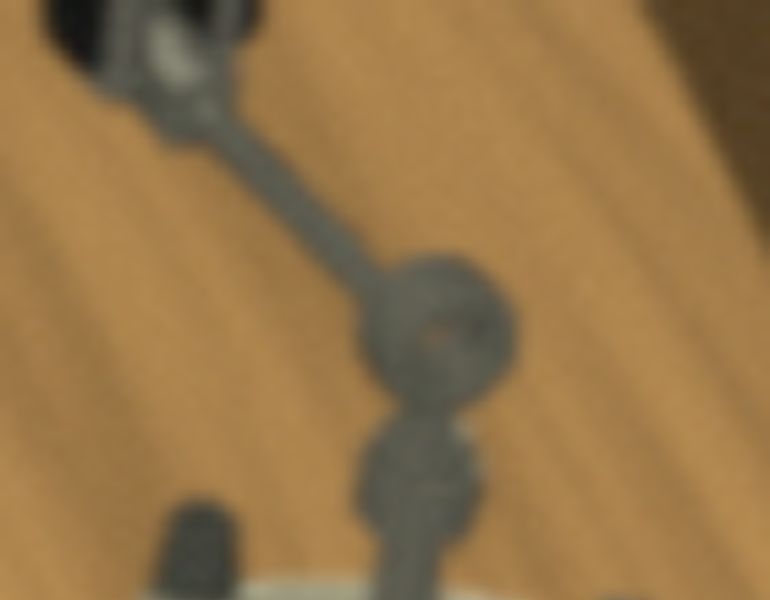

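View pics/w12.png

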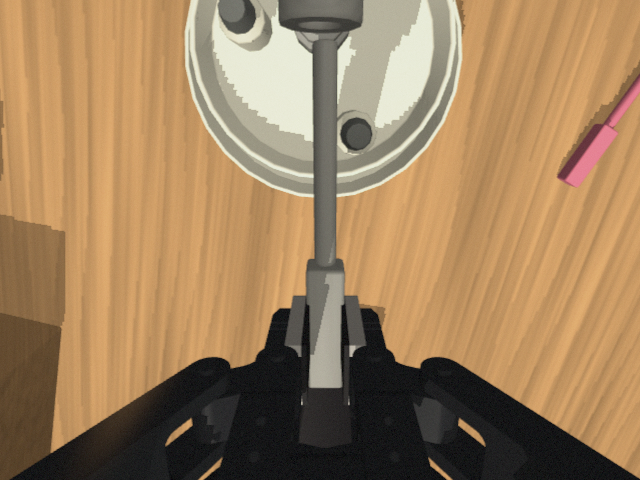

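step_arm(
  deltas=[
    {"dx":-0.001,"dy":-0.0015,"dz":0,"rx":0,"ry":0,"rz":0,"jaw":0},
    {"dx":-0.001,"dy":-0.0015,"dz":0,"rx":0,"ry":0,"rz":0,"jaw":0},
    {"dx":-0.001,"dy":-0.0015,"dz":-0.003,"rx":0,"ry":0,"rz":0,"jaw":0},
    {"dx":-0.001,"dy":-0.0015,"dz":-0.006,"rx":0,"ry":0,"rz":0,"jaw":0},
    {"dx":-0.001,"dy":-0.0015,"dz":-0.009,"rx":0,"ry":0,"rz":0,"jaw":0},
    {"dx":-0.001,"dy":-0.0015,"dz":-0.009,"rx":0,"ry":0,"rz":0,"jaw":0},
  ],
)

```text
time: 11.4
tool_pos: [558.0, 53.0, 181.9]
tcp_rot: [[0.0, -0.985, -0.174], [-0.0, -0.174, 0.985], [-1.0, -0.0, -0.0]]
contact_force: [-0.1, -0.1, -0.4]
finger_gap: 11.4
```

```bash
python3 - <<'E'
from h import *
s=read_state();print(s['time'],s['tool_pos'],s['finger_gap'],s['contact_force'],s['ft_torque'])
b=save('wrist','w14.png');a=save('side','s14.png')
cv2.imwrite('pics/c14.png',np.hstack([cv2.resize(a[165:225,385:445],(400,400),interpolation=2),cv2.resize(b[0:120,260:380],(400,400),interpolation=2)])[:,:,::-1])
E
```

```text
11.4 [557.99080819  52.97628618 181.87705934] 11.385862915640494 [-0.08000574 -0.10204914 -0.42301043] [-0.01059219 -0.03192001  0.04034205]
```

View pics/c14.png

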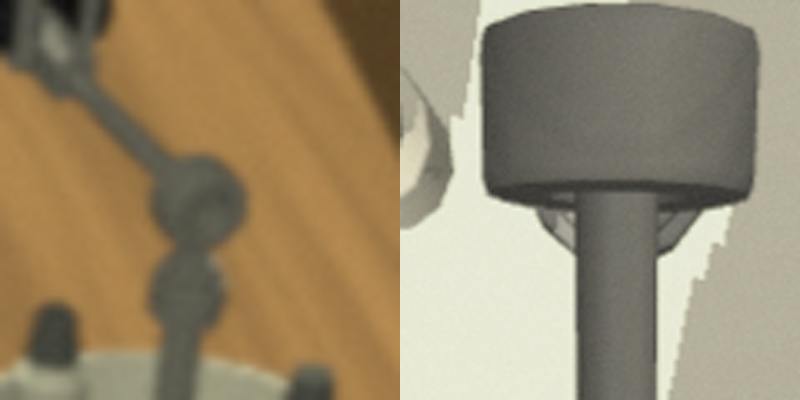

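step_arm(
  deltas=[
    {"dx":0,"dy":0,"dz":-0.008,"rx":0,"ry":0,"rz":0,"jaw":0},
    {"dx":0,"dy":0,"dz":-0.016,"rx":0,"ry":0,"rz":0,"jaw":0},
    {"dx":0,"dy":0,"dz":-0.016,"rx":0,"ry":0,"rz":0,"jaw":0},
  ],
)

```text
time: 11.8
tool_pos: [560.9, 36.5, 181.9]
tcp_rot: [[0.0, -0.985, -0.174], [-0.0, -0.174, 0.985], [-1.0, -0.0, -0.0]]
contact_force: [-0.6, 0.5, -1.6]
finger_gap: 11.5
```

```bash
python3 - <<'E'
from h import *
s=read_state();print(s['time'],s['tool_pos'],s['finger_gap'],s['contact_force'],s['ft_torque'])
E
```

```text
11.8 [560.93598364  36.54862321 181.85623579] 11.48862200914291 [-0.56803258  0.53360093 -1.64269181] [0.07585942 0.0715299  0.0298987 ]
```

step_arm(
  deltas=[
    {"dx":0,"dy":0,"dz":-0.01,"rx":0,"ry":0,"rz":0,"jaw":0},
    {"dx":0,"dy":0,"dz":-0.02,"rx":0,"ry":0,"rz":0,"jaw":0},
    {"dx":0,"dy":0,"dz":-0.024,"rx":0,"ry":0,"rz":0,"jaw":0},
    {"dx":0,"dy":0,"dz":-0.024,"rx":0,"ry":0,"rz":0,"jaw":0},
  ],
)

```text
time: 12.2
tool_pos: [565.0, 13.2, 181.8]
tcp_rot: [[-0.0, -0.985, -0.174], [0.0, -0.174, 0.985], [-1.0, 0.0, 0.0]]
contact_force: [0.1, 0.1, -1.0]
finger_gap: 11.7
```

```bash
python3 - <<'E'
from h import *
s=read_state();print(s['time'],s['tool_pos'],s['finger_gap'],s['contact_force'],s['ft_torque'])
b=save('wrist','w15.png');a=save('side','s15.png')
cv2.imwrite('pics/c15.png',np.hstack([cv2.resize(a[165:225,385:445],(400,400),interpolation=2),cv2.resize(b[0:240,200:440],(400,400),interpolation=2)])[:,:,::-1])
E
```

```text
12.2 [565.00191716  13.24314074 181.83619046] 11.660908452073425 [ 0.07729745  0.10106936 -0.96642042] [-0.00815827  0.01485144 -0.00720157]
```

View pics/c15.png

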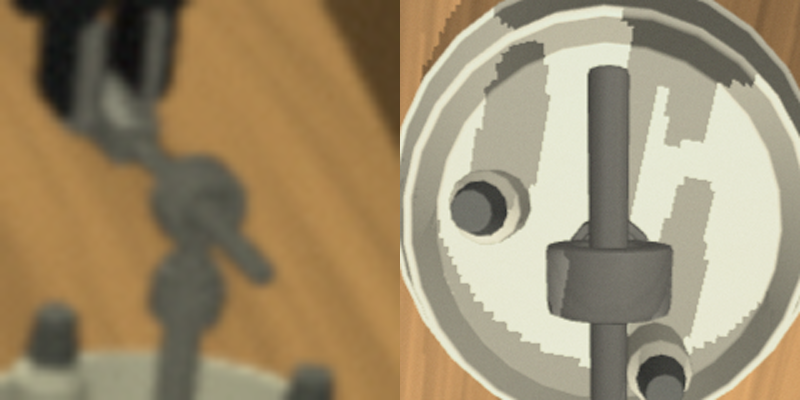

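```bash
python3 - <<'E'
from fit import *
b=cv2.imread('pics/w15.png');cv2.imwrite('pics/c16.png',cv2.resize(b[130:210,270:370],(800,640),interpolation=cv2.INTER_CUBIC)[:600])
E
```

```text
(no output)
```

View pics/c16.png

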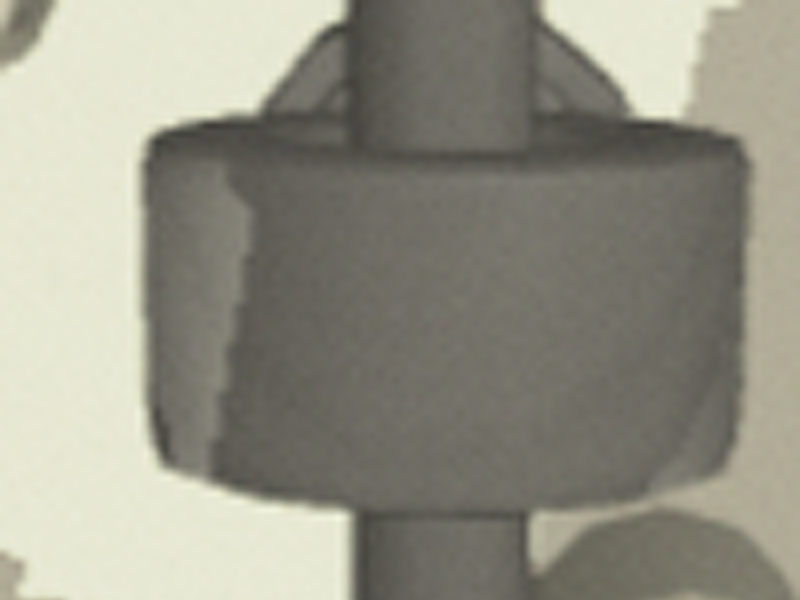

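```bash
python3 - <<'E'
from fit import *
W=camera_info('wrist');S=camera_info('side')
poly=[(148,140),(180,125),(260,113),(440,105),(600,115),(720,132),(748,155),(743,400),(725,470),(640,497),(530,511),(440,513),(350,509),(240,490),(165,465),(148,400)]
for z in (None,198,200): print(fitloop(poly,[270,130],8,W,[576,-45,199,1.7],None,S,z))
s=read_state();p=np.array(s['tool_pos']);R=np.array(s['tcp_rot']);print(p+R@[-17,0,1],p+R@[-17,0,-99],'th',np.degrees(np.arctan2(R[1,1],R[0,1])))
E
```

```text
(array([575.54474509, -44.64014747, 194.53833498,  99.54273608]), np.float64(0.023353633920936256))
(array([575.55155168, -44.80318131, 195.54255439,  99.3513486 ]), np.float64(0.031093425387223858))
(array([575.58266568, -44.91718974, 196.18095182,  99.18850871]), np.float64(0.04444034661556043))
[564.70578911  14.99041212 198.87826691] [582.15200753 -83.475972   198.85256437] th -169.95263743061042
```

The pin is through the loop, with the rod centred on the tube in both views and no contact force. I'll turn clockwise in an arc about the axis at (575.5, -45.5), radius about 60 mm.

step_arm(
  deltas=[
    {"dx":0,"dy":-0.0052,"dz":-0.0002,"rx":5,"ry":0,"rz":0,"jaw":0},
    {"dx":0,"dy":-0.0104,"dz":-0.0009,"rx":10,"ry":0,"rz":0,"jaw":0},
    {"dx":0,"dy":-0.0154,"dz":-0.002,"rx":15,"ry":0,"rz":0,"jaw":0},
    {"dx":0,"dy":-0.0154,"dz":-0.002,"rx":15,"ry":0,"rz":0,"jaw":0},
  ],
)

```text
time: 12.7
tool_pos: [580.7, 15.1, 181.8]
tcp_rot: [[0.0, -0.996, 0.087], [0.0, 0.087, 0.996], [-1.0, -0.0, 0.0]]
contact_force: [-0.3, -0.8, -1.3]
finger_gap: 11.7
```

```bash
cat > tq.py <<'E'
from h import *
import sys
n=int(sys.argv[1]) if len(sys.argv)>1 else 4
P=np.array([575.5,-45.5]);L=[];F=[]
for i in range(n):
    if i: read_camera('wrist')
    s=read_state();f=s['contact_force'];r=(np.array(s['tool_pos'])[:2]-P)/1000
    L.append(s['ft_torque'][2]+r[0]*f[1]-r[1]*f[0]);F.append(np.r_[f,s['ft_torque']])
R=np.array(s['tcp_rot'])
print('t',s['time'],'Taxis',np.round(L,3),'mean',np.mean(L).round(3),'sd',np.std(L).round(3),'F',np.mean(F,0).round(2),'th',np.degrees(np.arctan2(R[1,1],R[0,1])).round(2),'r',(np.linalg.norm(r)*1000).round(1),'z',s['tool_pos'][2].round(1))
E
python3 tq.py 4
```

```text
t 12.85 Taxis [-0.     0.072 -0.019 -0.049] mean 0.001 sd 0.045 F [ 0.02 -0.59 -1.54  0.01  0.02  0.01] th 175.22 r 60.7 z 181.9
```

step_arm(
  deltas=[
    {"dx":0,"dy":-0.0052,"dz":-0.0002,"rx":5,"ry":0,"rz":0,"jaw":0},
    {"dx":0,"dy":-0.0104,"dz":-0.0009,"rx":10,"ry":0,"rz":0,"jaw":0},
    {"dx":0,"dy":-0.0154,"dz":-0.002,"rx":15,"ry":0,"rz":0,"jaw":0},
    {"dx":0,"dy":-0.0154,"dz":-0.002,"rx":15,"ry":0,"rz":0,"jaw":0},
  ],
)

```text
time: 13.25
tool_pos: [595.8, 11.5, 182.0]
tcp_rot: [[0.001, -0.94, 0.341], [0.0, 0.341, 0.94], [-1.0, -0.0, 0.0]]
contact_force: [0.7, 0.7, -0.9]
finger_gap: 11.6
```

```bash
python3 tq.py 4; python3 -c "
import cv2
from h import *
save('wrist','w17.png',(200,60,440,300),2.4)"
```

```text
t 13.4 Taxis [0.105 0.08  0.111 0.109] mean 0.101 sd 0.012 F [ 1.02  0.25 -0.59  0.01 -0.29  0.15] th 160.25 r 60.5 z 182.1
```

View pics/w17.png

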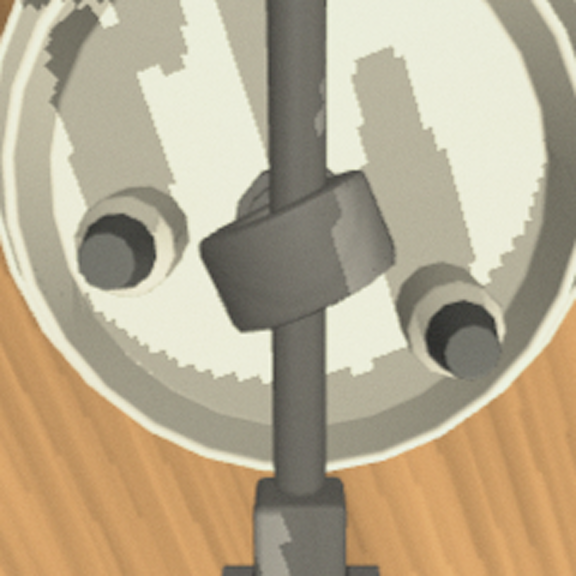

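step_arm(
  deltas=[
    {"dx":0,"dy":-0.0052,"dz":-0.0002,"rx":5,"ry":0,"rz":0,"jaw":0},
    {"dx":0,"dy":-0.0104,"dz":-0.0009,"rx":10,"ry":0,"rz":0,"jaw":0},
    {"dx":0,"dy":-0.0154,"dz":-0.002,"rx":15,"ry":0,"rz":0,"jaw":0},
    {"dx":0,"dy":-0.0204,"dz":-0.0036,"rx":20,"ry":0,"rz":0,"jaw":0},
    {"dx":0,"dy":-0.0204,"dz":-0.0036,"rx":20,"ry":0,"rz":0,"jaw":0},
  ],
)

```text
time: 13.95
tool_pos: [614.0, 1.1, 182.1]
tcp_rot: [[0.001, -0.767, 0.642], [0.0, 0.642, 0.767], [-1.0, -0.001, 0.001]]
contact_force: [3.0, 1.1, -0.6]
finger_gap: 11.8
```

```bash
python3 tq.py 4
```

```text
t 14.1 Taxis [0.154 0.157 0.086 0.104] mean 0.125 sd 0.031 F [ 3.66  0.92 -0.79  0.01 -0.75  0.26] th 140.25 r 60.3 z 182.2
```

step_arm(
  deltas=[
    {"dx":0,"dy":-0.0052,"dz":-0.0002,"rx":5,"ry":0,"rz":0,"jaw":0},
    {"dx":0,"dy":-0.0104,"dz":-0.0009,"rx":10,"ry":0,"rz":0,"jaw":0},
    {"dx":0,"dy":-0.0154,"dz":-0.002,"rx":15,"ry":0,"rz":0,"jaw":0},
    {"dx":0,"dy":-0.0204,"dz":-0.0036,"rx":20,"ry":0,"rz":0,"jaw":0},
    {"dx":0,"dy":-0.0204,"dz":-0.0036,"rx":20,"ry":0,"rz":0,"jaw":0},
  ],
)

```text
time: 14.6
tool_pos: [627.5, -15.0, 182.2]
tcp_rot: [[0.002, -0.5, 0.866], [-0.0, 0.866, 0.5], [-1.0, -0.001, 0.001]]
contact_force: [5.4, 0.4, -0.9]
finger_gap: 11.4
```

```bash
python3 tq.py 5;python3 -c "
from h import *
save('wrist','w18.png',(200,60,440,300),2.4)"
```

```text
t 14.8 Taxis [0.134 0.065 0.085 0.096 0.025] mean 0.081 sd 0.036 F [ 5.71 -0.35 -0.34 -0.11 -1.14  0.27] th 120.22 r 60.3 z 182.3
```

View pics/w18.png

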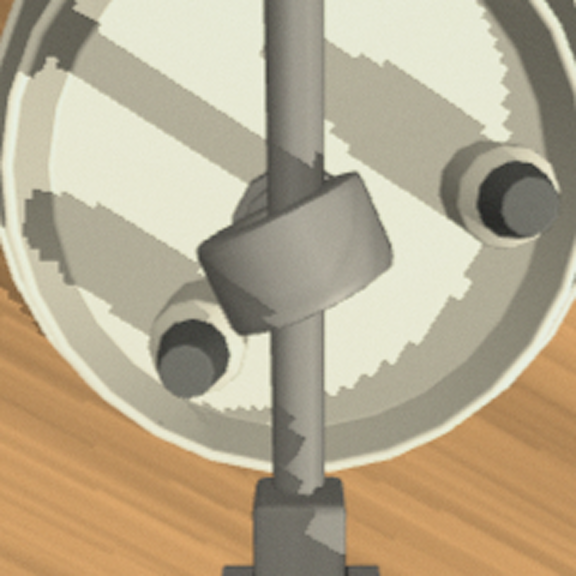

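step_arm(
  deltas=[
    {"dx":0,"dy":-0.005,"dz":0.0008,"rx":4,"ry":0,"rz":0,"jaw":0},
    {"dx":0,"dy":-0.007,"dz":0.0007,"rx":6,"ry":0,"rz":0,"jaw":0},
    {"dx":0,"dy":-0.007,"dz":0.0007,"rx":6,"ry":0,"rz":0,"jaw":0},
  ],
)

```text
time: 15.15
tool_pos: [630.6, -20.6, 181.9]
tcp_rot: [[-0.001, -0.409, 0.913], [-0.0, 0.913, 0.409], [-1.0, 0.0, -0.001]]
contact_force: [1.5, -0.2, 0.9]
finger_gap: 11.8
```

```bash
python3 tq.py 5
```

```text
t 15.35 Taxis [0.157 0.134 0.149 0.115 0.123] mean 0.136 sd 0.016 F [ 0.48 -1.34  0.2  -0.4  -0.01  0.22] th 114.16 r 60.6 z 181.9
```

step_arm(
  deltas=[
    {"dx":0,"dy":-0.0021,"dz":0,"rx":2,"ry":0,"rz":0,"jaw":0},
    {"dx":0,"dy":-0.0042,"dz":-0.0001,"rx":4,"ry":0,"rz":0,"jaw":0},
    {"dx":0,"dy":-0.0042,"dz":-0.0001,"rx":4,"ry":0,"rz":0,"jaw":0},
  ],
)

```text
time: 15.65
tool_pos: [632.3, -24.5, 181.9]
tcp_rot: [[-0.0, -0.343, 0.939], [-0.0, 0.939, 0.343], [-1.0, 0.0, -0.001]]
contact_force: [-1.7, -2.4, 1.2]
finger_gap: 11.3
```

```bash
python3 tq.py 5
```

```text
t 15.85 Taxis [0.064 0.168 0.049 0.105 0.112] mean 0.1 sd 0.042 F [-0.88 -2.5   0.98 -0.59  0.28  0.22] th 110.13 r 60.7 z 181.9
```

step_arm(
  deltas=[
    {"dx":0,"dy":-0.0021,"dz":0,"rx":2,"ry":0,"rz":0,"jaw":0},
    {"dx":0,"dy":-0.0042,"dz":-0.0001,"rx":4,"ry":0,"rz":0,"jaw":0},
    {"dx":0,"dy":-0.0042,"dz":-0.0001,"rx":4,"ry":0,"rz":0,"jaw":0},
  ],
)

```text
time: 16.15
tool_pos: [633.7, -28.4, 181.8]
tcp_rot: [[-0.001, -0.277, 0.961], [-0.0, 0.961, 0.277], [-1.0, 0.0, -0.001]]
contact_force: [-3.2, -2.7, 1.0]
finger_gap: 11.2
```

```bash
python3 tq.py 5
```

```text
t 16.35 Taxis [0.095 0.094 0.148 0.097 0.141] mean 0.115 sd 0.024 F [-2.7  -3.25  0.65 -0.73  0.5   0.26] th 106.13 r 60.7 z 181.9
```

step_arm(
  deltas=[
    {"dx":0,"dy":-0.0025,"dz":-0.0006,"rx":2,"ry":0,"rz":0,"jaw":0},
    {"dx":0,"dy":-0.0045,"dz":-0.0007,"rx":4,"ry":0,"rz":0,"jaw":0},
    {"dx":0,"dy":-0.0045,"dz":-0.0007,"rx":4,"ry":0,"rz":0,"jaw":0},
  ],
)

```text
time: 16.65
tool_pos: [634.8, -32.6, 182.0]
tcp_rot: [[0.001, -0.209, 0.978], [0.001, 0.978, 0.209], [-1.0, 0.0, 0.001]]
contact_force: [0.3, -1.3, 1.1]
finger_gap: 11.5
```

```bash
python3 tq.py 5
```

```text
t 16.85 Taxis [0.129 0.161 0.089 0.135 0.107] mean 0.124 sd 0.024 F [ 0.29 -1.54  0.64 -0.37  0.03  0.22] th 102.14 r 60.6 z 182.0
```

step_arm(
  deltas=[
    {"dx":0,"dy":-0.0016,"dz":0,"rx":1.5,"ry":0,"rz":0,"jaw":0},
    {"dx":0,"dy":-0.0032,"dz":-0.0001,"rx":3,"ry":0,"rz":0,"jaw":0},
    {"dx":0,"dy":-0.0032,"dz":-0.0001,"rx":3,"ry":0,"rz":0,"jaw":0},
  ],
)

```text
time: 17.15
tool_pos: [635.3, -35.9, 182.0]
tcp_rot: [[0.0, -0.156, 0.988], [0.0, 0.988, 0.156], [-1.0, 0.0, 0.001]]
contact_force: [1.0, -0.1, 0.8]
finger_gap: 11.7
```

```bash
python3 tq.py 5
```

```text
t 17.35 Taxis [0.123 0.183 0.175 0.123 0.163] mean 0.153 sd 0.026 F [ 1.67 -0.07  0.87 -0.09 -0.3   0.17] th 99.08 r 60.5 z 182.0
```

step_arm(
  deltas=[
    {"dx":0,"dy":-0.0011,"dz":0,"rx":1,"ry":0,"rz":0,"jaw":0},
    {"dx":0,"dy":-0.0021,"dz":0,"rx":2,"ry":0,"rz":0,"jaw":0},
    {"dx":0,"dy":-0.0021,"dz":0,"rx":2,"ry":0,"rz":0,"jaw":0},
  ],
)

```text
time: 17.65
tool_pos: [635.5, -38.0, 181.9]
tcp_rot: [[0.0, -0.122, 0.993], [0.0, 0.993, 0.122], [-1.0, 0.0, 0.0]]
contact_force: [2.4, 0.5, 0.1]
finger_gap: 11.5
```

```bash
python3 tq.py 6
```

```text
t 17.9 Taxis [0.2   0.207 0.216 0.207 0.265 0.272] mean 0.228 sd 0.029 F [ 2.4   0.6   0.64  0.12 -0.48  0.21] th 97.08 r 60.5 z 182.0
```

step_arm(
  deltas=[
    {"dx":0,"dy":-0.0006,"dz":0,"rx":0.6,"ry":0,"rz":0,"jaw":0},
    {"dx":0,"dy":-0.0006,"dz":0,"rx":0.6,"ry":0,"rz":0,"jaw":0},
  ],
)

```text
time: 18.1
tool_pos: [635.6, -38.6, 182.0]
tcp_rot: [[0.0, -0.112, 0.994], [0.0, 0.994, 0.112], [-1.0, 0.0, 0.0]]
contact_force: [3.0, 1.1, 0.8]
finger_gap: 11.8
```

```bash
python3 tq.py 8; python3 -c "
from h import *
save('wrist','w19.png',(200,60,440,300),2.4)"
```

```text
t 18.45 Taxis [0.308 0.17  0.269 0.287 0.326 0.21  0.217 0.273] mean 0.258 sd 0.05 F [ 2.92  1.09  0.68  0.2  -0.63  0.21] th 96.47 r 60.5 z 181.9
```

View pics/w19.png

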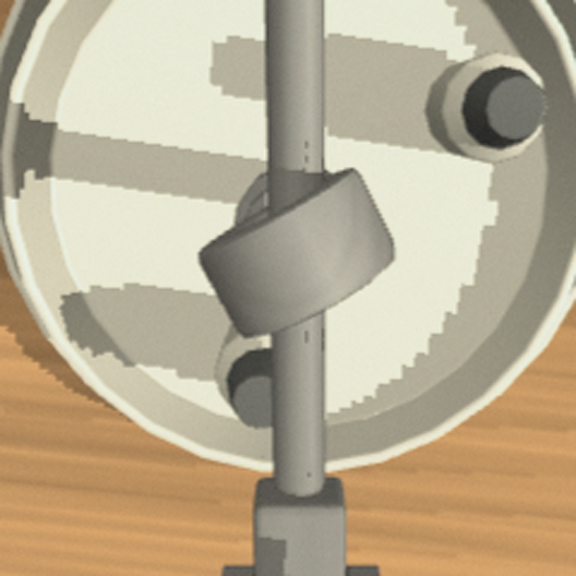

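The loop now trails the pin by about 26° (it was 22°) and the torque has risen from about 0.12 to about 0.26 N m, so the eye is firmly home. I'll back the pin off to the middle of its play.

step_arm(
  deltas=[
    {"dx":0,"dy":0.0053,"dz":-0.0002,"rx":-5,"ry":0,"rz":0,"jaw":0},
    {"dx":0,"dy":0.0105,"dz":-0.0009,"rx":-10,"ry":0,"rz":0,"jaw":0},
    {"dx":0,"dy":0.0157,"dz":-0.002,"rx":-15,"ry":0,"rz":0,"jaw":0},
    {"dx":0,"dy":0.0207,"dz":-0.0036,"rx":-20,"ry":0,"rz":0,"jaw":0},
    {"dx":0,"dy":0.0246,"dz":-0.0053,"rx":-24,"ry":0,"rz":0,"jaw":0},
    {"dx":0,"dy":0.0246,"dz":-0.0053,"rx":-24,"ry":0,"rz":0,"jaw":0},
  ],
)

```text
time: 19.1
tool_pos: [626.6, -14.5, 181.4]
tcp_rot: [[-0.002, -0.508, 0.861], [0.0, 0.861, 0.508], [-1.0, 0.001, -0.002]]
contact_force: [-1.6, -0.4, -0.7]
finger_gap: 11.5
```

```bash
python3 tq.py 3; python3 -c "
from h import *
save('wrist','w20.png',(200,60,440,300),2.4)"
```

```text
t 19.2 Taxis [ 0.048  0.012 -0.06 ] mean -0.0 sd 0.045 F [-0.37 -0.38 -0.89 -0.   -0.07  0.01] th 120.34 r 59.9 z 181.5
```

View pics/w20.png

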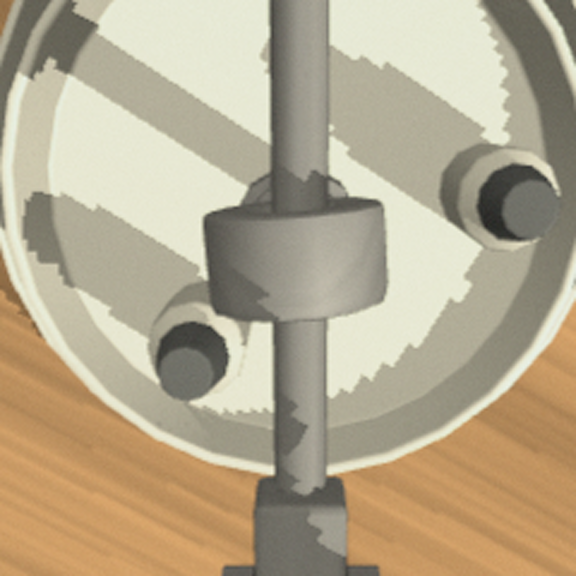

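step_arm(
  deltas=[
    {"dx":0,"dy":0.0025,"dz":0,"rx":-3,"ry":0,"rz":0,"jaw":0},
    {"dx":0,"dy":0.0025,"dz":0,"rx":-3,"ry":0,"rz":0,"jaw":0},
    {"dx":0,"dy":0.0015,"dz":0.01,"rx":-3,"ry":0,"rz":0,"jaw":0},
    {"dx":0,"dy":0.0008,"dz":0.022,"rx":-3,"ry":0,"rz":0,"jaw":0},
    {"dx":0,"dy":0.0008,"dz":0.022,"rx":-3,"ry":0,"rz":0,"jaw":0},
  ],
)

```text
time: 19.75
tool_pos: [646.5, -2.4, 181.6]
tcp_rot: [[-0.0, -0.55, 0.835], [0.001, 0.835, 0.55], [-1.0, 0.001, 0.0]]
contact_force: [1.1, 2.1, -0.3]
finger_gap: 11.5
```

```bash
python3 tq.py 2; python3 -c "
from h import *
save('wrist','w21.png',(200,0,440,240),2.4)"
```

```text
t 19.8 Taxis [-0.077  0.057] mean -0.01 sd 0.067 F [-0.11  2.23  0.07  0.43  0.11 -0.17] th 123.4 r 82.6 z 181.7
```

View pics/w21.png

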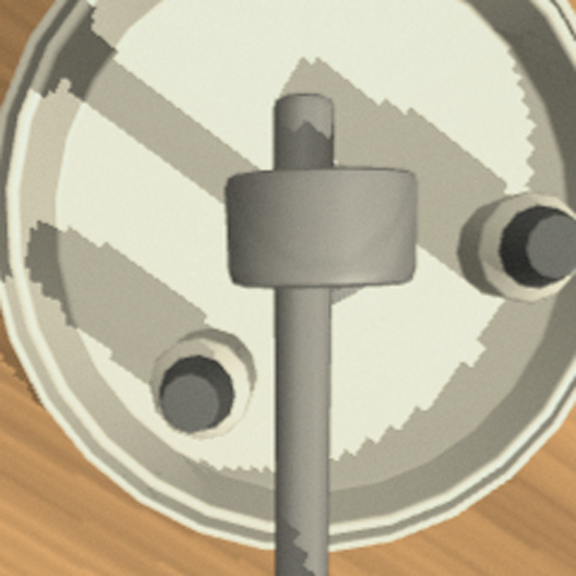

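step_arm(
  deltas=[
    {"dx":0,"dy":0.002,"dz":0,"rx":0,"ry":0,"rz":0,"jaw":0},
    {"dx":0,"dy":0.002,"dz":0,"rx":0,"ry":0,"rz":0,"jaw":0},
    {"dx":0,"dy":0.002,"dz":0.01,"rx":0,"ry":0,"rz":0,"jaw":0},
    {"dx":0,"dy":0.002,"dz":0.022,"rx":0,"ry":0,"rz":0,"jaw":0},
    {"dx":0,"dy":0.002,"dz":0.034,"rx":0,"ry":0,"rz":0,"jaw":0},
    {"dx":0,"dy":0.002,"dz":0.045,"rx":0,"ry":0,"rz":0,"jaw":0},
    {"dx":0,"dy":0.002,"dz":0.045,"rx":0,"ry":0,"rz":0,"jaw":0},
  ],
)

```text
time: 20.55
tool_pos: [682.8, 23.8, 181.6]
tcp_rot: [[-0.0, -0.552, 0.834], [-0.0, 0.834, 0.552], [-1.0, -0.0, -0.0]]
contact_force: [0.4, -0.6, -0.8]
finger_gap: 11.6
```

```bash
python3 tq.py 1; python3 -c "
from h import *
save('wrist','w22.png')
print(read_state()['joints'],read_state()['tool_pos'])"
```

```text
t 20.55 Taxis [-0.133] mean -0.133 sd 0.0 F [ 0.36 -0.58 -0.8   0.01  0.   -0.05] th 123.48 r 127.7 z 181.6
[-8.96581239e+00  2.06086751e+01  1.83951469e+01  8.78064113e+01
 -1.30954074e-02 -4.24414996e+01] [682.33399838  23.47628078 181.63149467]
```

View pics/w22.png

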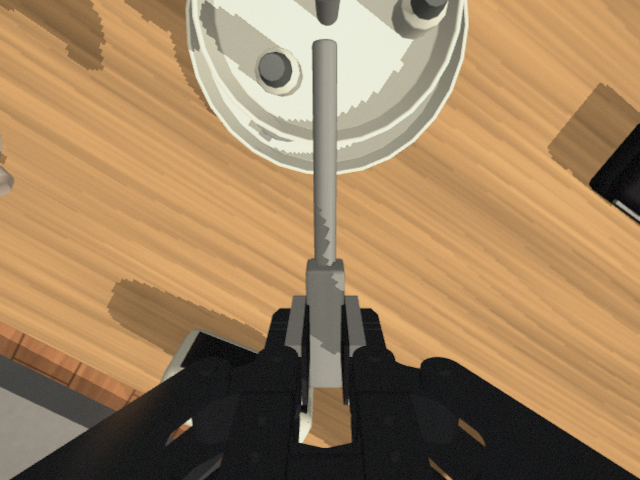

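step_arm(
  deltas=[
    {"dx":-0.04,"dy":0,"dz":0.005,"rx":0,"ry":0,"rz":0,"jaw":0},
    {"dx":-0.08,"dy":0,"dz":0.005,"rx":0,"ry":0,"rz":0,"jaw":0},
    {"dx":-0.08,"dy":0,"dz":0.005,"rx":0,"ry":0,"rz":0,"jaw":0},
    {"dx":-0.08,"dy":-0.122,"dz":-0.285,"rx":12.7,"ry":0,"rz":0,"jaw":0},
    {"dx":-0.08,"dy":-0.122,"dz":-0.285,"rx":12.7,"ry":0,"rz":0,"jaw":0},
    {"dx":-0.08,"dy":-0.122,"dz":-0.285,"rx":12.7,"ry":0,"rz":0,"jaw":0},
    {"dx":-0.08,"dy":-0.122,"dz":-0.285,"rx":12.7,"ry":0,"rz":0,"jaw":0},
    {"dx":-0.08,"dy":-0.122,"dz":-0.285,"rx":12.7,"ry":0,"rz":0,"jaw":0},
    {"dx":-0.08,"dy":-0.122,"dz":-0.285,"rx":12.7,"ry":0,"rz":0,"jaw":0},
    {"dx":-0.08,"dy":-0.122,"dz":-0.285,"rx":12.7,"ry":0,"rz":0,"jaw":0},
    {"dx":-0.08,"dy":-0.122,"dz":-0.285,"rx":12.7,"ry":0,"rz":0,"jaw":0},
    {"dx":-0.08,"dy":-0.122,"dz":-0.285,"rx":12.7,"ry":0,"rz":0,"jaw":0},
    {"dx":-0.03,"dy":-0.122,"dz":-0.285,"rx":12.7,"ry":0,"rz":0,"jaw":0},
    {"dx":0.02,"dy":-0.122,"dz":-0.285,"rx":12.7,"ry":0,"rz":0,"jaw":0},
    {"dx":0.07,"dy":-0.122,"dz":-0.285,"rx":12.7,"ry":0,"rz":0,"jaw":0},
    {"dx":0.12,"dy":-0.122,"dz":-0.285,"rx":12.7,"ry":0,"rz":0,"jaw":0},
    {"dx":0.152,"dy":-0.122,"dz":-0.285,"rx":12.7,"ry":0,"rz":0,"jaw":0},
    {"dx":0.152,"dy":-0.122,"dz":-0.285,"rx":12.7,"ry":0,"rz":0,"jaw":0},
    {"dx":0.152,"dy":-0.122,"dz":-0.285,"rx":12.7,"ry":0,"rz":0,"jaw":0},
  ],
)

```text
time: 22.5
tool_pos: [512.5, -234.3, 30.6]
tcp_rot: [[-0.0, -0.356, 0.934], [0.0, 0.934, 0.356], [-1.0, 0.0, 0.0]]
contact_force: [0.1, -0.5, -0.5]
finger_gap: 11.5
```

```bash
python3 - <<'E'
from h import *
s=read_state();print(s['time'],s['tool_pos'],s['finger_gap'],s['contact_force'],s['ft_torque'])
a=save('side','s23.png');b=save('wrist','w23.png')
cv2.imwrite('pics/c23.png',np.hstack([cv2.resize(a[280:400,340:460],(400,400),interpolation=2),cv2.resize(b[20:460,100:540],(400,400))])[:,:,::-1])
E
```

```text
22.5 [ 512.53976434 -234.34378753   30.61751409] 11.487784521681043 [ 0.09301221 -0.46260254 -0.51510501] [0.01581508 0.00940627 0.01398716]
```

View pics/c23.png

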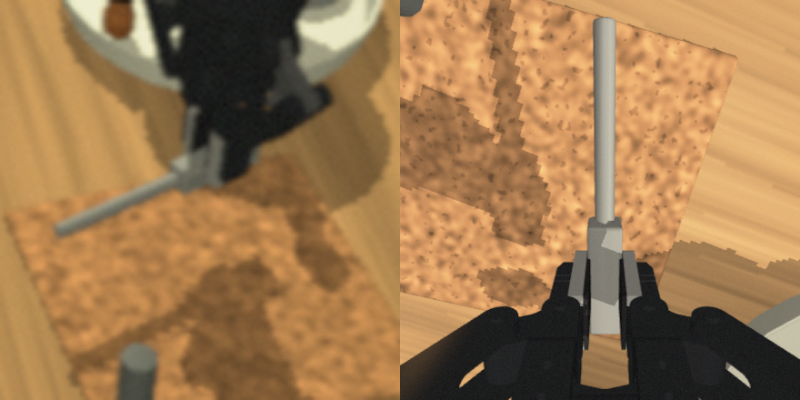

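step_arm(
  deltas=[
    {"dx":0.015,"dy":-0.001,"dz":0,"rx":0,"ry":0,"rz":0,"jaw":0},
    {"dx":0.025,"dy":-0.001,"dz":0,"rx":0,"ry":0,"rz":0,"jaw":0},
    {"dx":0.031,"dy":-0.001,"dz":0,"rx":0,"ry":0,"rz":0,"jaw":0},
    {"dx":0.033,"dy":-0.001,"dz":0,"rx":0,"ry":0,"rz":0,"jaw":0},
    {"dx":0.034,"dy":-0.001,"dz":0,"rx":0,"ry":0,"rz":0,"jaw":0},
    {"dx":0.034,"dy":-0.001,"dz":0,"rx":0,"ry":0,"rz":0,"jaw":0},
  ],
)

```text
time: 23.2
tool_pos: [512.4, -236.4, -4.0]
tcp_rot: [[0.0, -0.355, 0.935], [0.0, 0.935, 0.355], [-1.0, -0.0, 0.0]]
contact_force: [-0.0, -0.5, -1.1]
finger_gap: 11.7
```

```bash
python3 tq.py 3
```

```text
t 23.3 Taxis [ 0.072  0.032 -0.021] mean 0.028 sd 0.038 F [ 0.02  0.26 -1.14 -0.    0.01  0.04] th 110.76 r 201.1 z -3.7
```

Not in contact yet: Fz is -1.1 N, which is the pin's weight.

step_arm(
  deltas=[
    {"dx":0.001,"dy":0,"dz":0,"rx":0,"ry":0,"rz":0,"jaw":0},
    {"dx":0.002,"dy":0,"dz":0,"rx":0,"ry":0,"rz":0,"jaw":0},
    {"dx":0.002,"dy":0,"dz":0,"rx":0,"ry":0,"rz":0,"jaw":0},
  ],
)

```text
time: 23.6
tool_pos: [512.5, -236.4, -5.9]
tcp_rot: [[0.0, -0.355, 0.935], [-0.0, 0.935, 0.355], [-1.0, -0.0, 0.0]]
contact_force: [-0.1, -0.6, 0.9]
finger_gap: 11.9
```

```bash
python3 tq.py 3
```

```text
t 23.7 Taxis [ 0.04  -0.019 -0.128] mean -0.036 sd 0.069 F [-0.33 -0.42  0.95  0.02 -0.02  0.  ] th 110.77 r 201.0 z -5.9
```

step_arm(
  deltas=[
    {"dx":0.0003,"dy":0,"dz":0,"rx":0,"ry":0,"rz":0,"jaw":16},
    {"dx":0.0003,"dy":0,"dz":0,"rx":0,"ry":0,"rz":0,"jaw":20},
    {"dx":0.0003,"dy":0,"dz":0,"rx":0,"ry":0,"rz":0,"jaw":25},
    {"dx":0,"dy":0,"dz":0,"rx":0,"ry":0,"rz":0,"jaw":35},
    {"dx":0,"dy":0,"dz":0,"rx":0,"ry":0,"rz":0,"jaw":35},
    {"dx":0,"dy":0,"dz":0,"rx":0,"ry":0,"rz":0,"jaw":35},
    {"dx":-0.01,"dy":0,"dz":0,"rx":0,"ry":0,"rz":0,"jaw":35},
    {"dx":-0.03,"dy":0,"dz":0,"rx":0,"ry":0,"rz":0,"jaw":35},
    {"dx":-0.07,"dy":0,"dz":0,"rx":0,"ry":0,"rz":0,"jaw":35},
    {"dx":-0.12,"dy":0,"dz":0,"rx":0,"ry":0,"rz":0,"jaw":35},
    {"dx":-0.17,"dy":0,"dz":0,"rx":0,"ry":0,"rz":0,"jaw":35},
    {"dx":-0.17,"dy":0,"dz":0,"rx":0,"ry":0,"rz":0,"jaw":35},
  ],
)

```text
time: 24.9
tool_pos: [515.3, -238.5, 172.9]
tcp_rot: [[0.009, -0.355, 0.935], [-0.007, 0.935, 0.355], [-1.0, -0.01, 0.006]]
contact_force: [0.0, -0.3, -0.6]
finger_gap: 30.0
```

```bash
python3 - <<'E'
from h import *
s=read_state();print(s['time'],s['tool_pos'],s['finger_gap'],s['contact_force'])
b=save('wrist','w24.png')
a=save('side','s24.png')
cv2.imwrite('pics/c24.png',np.hstack([cv2.resize(a[160:440,320:500],(386,600),interpolation=2),cv2.resize(b[0:480,100:430],(412,600))])[:,:,::-1])
W=camera_info('wrist');print([(round(d['conf'],2),np.round(d['extent']).tolist()) for d in recognise('wrist','pin')])
E
```

```text
24.9 [ 515.29886351 -238.52402239  172.88540166] 29.984391811989436 [ 0.03967466 -0.30908311 -0.61641876]
[(0.81, [321.0, 75.0, 340.0, 239.0])]
```

View pics/c24.png

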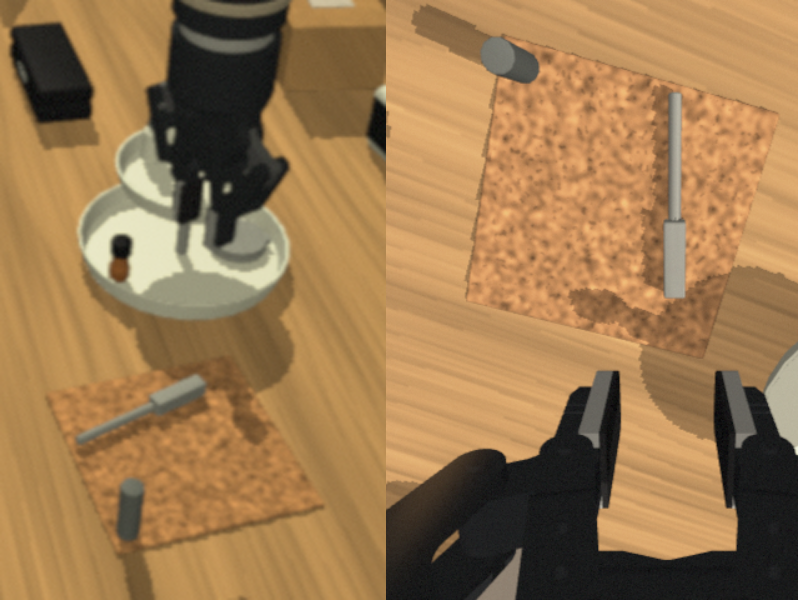

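step_arm(
  deltas=[
    {"dx":-0.05,"dy":0,"dz":0,"rx":0,"ry":0,"rz":0,"jaw":35},
    {"dx":-0.07,"dy":-0.04,"dz":-0.03,"rx":0,"ry":0,"rz":0,"jaw":35},
    {"dx":-0.07,"dy":-0.08,"dz":-0.06,"rx":0,"ry":0,"rz":0,"jaw":35},
    {"dx":-0.07,"dy":-0.08,"dz":-0.06,"rx":0,"ry":0,"rz":0,"jaw":35},
    {"dx":-0.07,"dy":-0.08,"dz":-0.06,"rx":0,"ry":0,"rz":0,"jaw":35},
    {"dx":-0.07,"dy":-0.08,"dz":-0.06,"rx":0,"ry":0,"rz":0,"jaw":35},
  ],
)

```text
time: 25.65
tool_pos: [484.4, -331.3, 232.6]
tcp_rot: [[-0.001, -0.355, 0.935], [0.002, 0.935, 0.355], [-1.0, 0.002, -0.001]]
contact_force: [-0.7, 0.3, -0.3]
finger_gap: 29.8
```

```bash
python3 - <<'E'
from h import *
s=read_state();print(s['time'],s['tool_pos'],s['qd'].round(2))
b=save('top','t25.png')
a=save('side','s25.png')
cv2.imwrite('pics/c25.png',np.hstack([cv2.resize(a[160:430,320:500],(400,600),interpolation=2),cv2.resize(b[120:270,270:370],(400,600),interpolation=2)])[:,:,::-1])
E
```

```text
25.65 [ 484.35470798 -331.30609608  232.61925666] [ 0.91 -0.62  0.05  0.08 -0.15 -0.13]
```

View pics/c25.png

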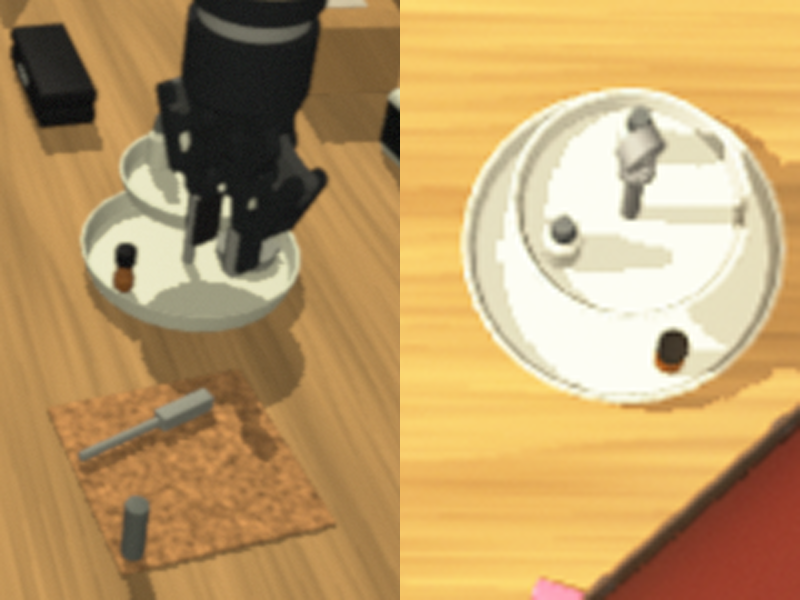

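```bash
python3 -c "
from plant import *
print(hand_in())"
```

```text
the job is handed in; nothing more can be done
None
```

I turned the eye clockwise until it came firmly home, using only the small steel pin from the mat. I then drew the pin out, laid it back flat on the cork mat near where it started, and handed the job in at about 26 s.

- **Torque:** it held at about 0.12 N m while turning, then rose to about 0.23 and finally 0.26 N m over the last 3°. The final figure averages eight noisy readings (spread about 0.05), below the 0.33 N m limit. I saw no contact force over about 7 N with the pin in the eye.
- **Eye position:** the camera puts the eye's turn at about 66° (1.16 rad), which fits the stated range if it started near 0.34. The hard stop itself I inferred from the torque rise and the loop lagging further behind the pin, not from a direct angle reading.
- **Final look:** the pin lies flat on the mat and was in light contact (about 2 N) when I let go. The balm tube, the vial and the drop bottle visible from above look undisturbed. I did not check the other drop bottle, the mirror or the case closely. The gripper is clear of everything.
- **What disagreed:** the fingertips are about 28 mm shorter than stated. My first grip closed above the handle on nothing, so I corrected the height from the side camera and gripped again. The finger gap also read 11.5 mm on the 14 mm handle, but the pin stayed firm throughout.

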